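# Screw the stall's hanging eye home with a turning bar

### The arm

A 6-joint arm with a two-finger parallel gripper is mounted at the origin on the work surface. World frame = base frame: x ahead of the robot, y to its left, z up, the work surface at z = 0. Lengths are in mm, angles in rad, forces in N, time in s.
With the tool pointing down it reaches from about 325 to 850 mm from the base axis. Payload 4.4 kg.
Tool frame: the origin (TCP) lies midway between the tips of the shut fingers; the grasp point (between the pads) lies 19 mm behind it; z points along the fingers, x is the direction in which the jaws open and shut, and the axes are right-handed (so a half turn about z gives the same grasp; the last joint's range is limited). The gripper opens to 94 mm and grips with 3 to 60 N. Pads are 16 mm wide; open, the fingers measure 119 mm over their backs; the gripper's body (75 mm by 177 mm) begins 78 mm behind the grasp point.
Start: joints at [1.071, 0.207, 1.542, -0, 1.393, -0.15], TCP at [196.527, 540.374, 205.447] pointing down, gripper open.
Joint ranges: [-2.73, 2.73], [-0.86, 2.22], [0.23, 2.46], [-1.11, 4.25], [0.08, 2.63], [-2.82, 2.82]. Speed limits (rad/s): [2.79, 2.79, 3.14, 3.14, 3.14, 3.14].

### API

Orientations are given as a unit quaternion [w, x, y, z].
In Python, from bench import * gives the robot as it stands.
- The arm moves only by the shell command python3 -m inch 'ROWS'. ROWS is a JSON object of lists of equal length, an entry for each row: "rotation": the turn, a rotation vector about the world's x, y, z in degrees, a list of three; "travel": the shift along the world's x, y, z in cm, a list of three; "claw": the opening, from -1 (shut) to 1 (fully open). A call has 1 to 12 rows; each row is the pose to reach, as a shift and turn from the pose commanded when the call began; what a row does not reach only later rows make up. A row lasts 1/10 s, in which the tool goes at most 50 mm and 8.59 degrees, less where a joint would pass 70% of its speed; a pose out of reach is approached as far as the arm can. A call with a gripper value outside its range is refused whole. The fingers move at their own pace and stop on an object; the grip force is fixed at half the most. Time passes only in rows, so rows that repeat a pose let the fingers close. It gives the time, the measured TCP pose, the force and the opening at its end, in the units of the state.
- get_state(): the state, without advancing time (a new reading comes with each control period).
- get_image(name): name is "scene" or "top" or "wrist"; returns the picture (400x640x3 uint8, red, green, blue); there is no depth.
- camera_model(name): a dict with "vertical_fov" (degrees; the focal length in pixels is half the picture's height over the tangent of half this angle, whatever the lens; pixels are square), "cx", "cy" (the principal point, pixels), "k1" (the pictures are not rectified: a ray, as slopes to the right and down, at radius r is drawn at 1 + k1 r^2 times it, then the intrinsics apply), "pose" (4x4, takes a point from camera to world coordinates). Camera axes: x right, y down, z forward; pixel columns grow to the right and rows downward; lengths in mm; the calibration is good to about 2 mm. A picture is of the moment at which its call begins: read the wrist's pose just before it. camera_model takes no time and is no camera call; for the wrist camera it gives the pose at the moment of the call.
- job_done(): hands the job in, once; it reports no verdict.
The state is a dict: "t": time; "joint_positions": joint angles; "joint_velocities": joint speeds; "tau": joint torques, N m; "tool_pos": TCP position; "tool_rot": TCP orientation; "ft_force": force on the tool from outside, world axes, zero at the start; "ft_torque": the same for the moment, N m; "finger_gap": opening from 0.0 (shut) to 1.0 (fully open).
Only numpy, scipy, OpenCV 4.12 (cv2) and the standard library are available. Lean on these libraries where they do the work, as an engineer would, in place of code of your own. Each camera call takes 0.05 s, during which the arm holds its last target.

### The job

Slide the rod of the steel turning bar through the loop of the screw eye on the wooden rail and use it as a lever to turn the eye clockwise (seen from above) until it is fully home, pulling it up snug against its stop but not forcing it. Then draw the bar out without unscrewing the eye and lay it down flat on the bare counter - do not drop it, do not turn the eye with the fingers, and leave everything else on the counter where it is.

Things in the scene. Friction and masses are not known exactly. Their poses are not given: they have to be found in the camera images.
- eye_loop (a point): Centre of the loop of the steel screw eye on the wooden rail: a thick ring on edge, 34 mm outside, round bore 16 mm, 12 mm long; 38 mm above the rail's top, 88 mm above the counter. x: along the bore (level); z: up, the axis about which the eye turns in the wood. The point turns with the eye; at the start x points away from the robot, within 50 degrees of straight ahead.
- eye_turn (a joint): Turn of the screw eye, rad: grows as it is screwed in, clockwise seen from above. It starts between 0 and 0.3 and comes to a hard stop, screwed home, at about 0.95. It turns stiffly (about 0.08 N m) and stays where it is left. Three to four times that effort against the stop is snug; beyond five times forces it.
- bar_grip (a point): Centre of the turning bar's square steel grip (70 mm long, 24 x 24 mm across). x: along the bar towards the tip; the grip ends 35 mm ahead of this point, where the round rod begins, 11 mm in diameter and 95 mm long. The bar lies level on the counter, axis 12 mm up, left or right of the rail.
- bar_tip (a point): Tip of the rod, on the bar's axis, 130 mm ahead of the grip's centre; the last 12 mm taper to 5 mm.
- bar: The whole turning bar, 165 mm long, 0.26 to 0.43 kg. Origin on its axis where the grip ends and the rod begins; x towards the tip. It balances inside the grip, 14 mm ahead of the grip's centre. In the loop the rod has play: about 2 mm sideways and some 17 degrees of turn either way before it bears on the eye.
- eye: The whole screw eye, standing in the middle of the wooden rail (70 x 240 mm, 50 mm high, strapped to the counter); same origin and axes as its loop centre.
- jar: glass jar with steel lid, 72 mm across, 110 mm tall, stands beyond the rail; origin under its middle
- oil: green bottle, 60 mm across, 200 mm tall, stands beyond the rail; origin under its middle
- carton: flat cardboard carton 90 x 60 x 24 mm lying on the near side of the rail; origin under its middle
- weight: brass scale weight, 44 mm across, 24 mm tall, on the near side of the rail; origin under its middle
- scoop: wooden spoon lying to the side of the rail that the bar does not lie on; origin under its middle
- bowl: white bowl, 110 mm across, 45 mm tall; origin under its middle
- cup: terracotta cup, 70 mm across, 70 mm tall; origin under its middle
Things that resemble listed ones, but are neither listed nor needed, are in the scene too. Of the things shaped like the bar, the dark steel one is meant.

How it is judged (in metres and radians):
On the way, in this order (a step that is already met when the one before it is completed fails the run):
1. the bar's rod is through the loop, its tip at least 12 mm past the loop's centre (((x of bar_tip in the frame of eye_loop above 0.012 m and x of bar_grip in the frame of eye_loop below -0.01 m) or (x of bar_tip in the frame of eye_loop below -0.012 m and x of bar_grip in the frame of eye_loop above 0.01 m)) and distance between bar_tip and eye_loop below 0.085 m and distance between bar_grip and eye_loop below 0.125 m), for 0.2 s.
2. with the rod through the loop, the eye is turned home (within 0.03 rad of its stop) and pulled up snug (bar pressing the eye with more than 25 N at its contacts) (all of step 1 and value of joint eye_turn above 0.92 rad and contact force between bar and eye above 25 N), for 0.1 s.
At the end, for the whole second after the job is handed in: The eye is still screwed home (eye_turn above 0.87 of 0.95 rad) and the bar lies flat on the counter (grip centre below 18 mm, tip below 22 mm, level within 4 degrees), at rest, released and clear of the eye (value of joint eye_turn above 0.87 rad and linear speed of bar below 0.02 m/s and contact force between bar and eye below 0.1 N and contact force between bar and the fingers below 0.1 N and angle between bar's own x axis and vertical between 1.5 and 1.64 rad and height (world z) of bar_grip below 0.018 m and height (world z) of bar_tip below 0.022 m); the robot touches nothing.
It fails at once if the eye is forced: the bar presses on it with more than 60 N at its contacts (contact force between bar and eye above 60 N).
It fails at once if the robot's fingers or arm push the eye itself (over 3 N) (contact force between any of the fingers, the arm and eye above 3 N).
It fails at once if the bar is dropped: let go with its grip's centre more than 30 mm above the counter and not in the loop (contact force between each of the fingers, the arm, eye and bar below 0.01 N and height (world z) of bar_grip above 0.03 m).
It fails at once if another thing on the counter is moved more than 20 mm (distance of any of jar, oil, carton, weight, scoop, bowl, cup from where it was at the start of the episode above 0.02 m).
It also fails if it takes over 72 s, if anything falls off the work surface, if the arm or the gripper's body presses on something with over 40 N, if the wrist force passes 120 N, or if a joint passes its speed limit or range.

## Working session

There is one attempt and no reset: what is moved stays moved. The work goes in short steps, Python scripts to look and compute and a shell command to move; the robot and the scene stay as the last step left them, time stands still between calls to the robot, and variables do not carry over. Pictures are saved under pics/ and viewed, and the job is handed in when it is done.

```bash
ls; mkdir -p pics; python3 - <<'E'
from bench import *
import cv2
s=get_state(); print(s)
for n in ["scene","top","wrist"]:
    im=get_image(n); cv2.imwrite(f"pics/{n}0.png",im[:,:,::-1])
    m=camera_model(n); print(n,m)
E
```

```text
pics
{'t': 0.0, 'joint_positions': array([ 1.07148435e+00,  2.07388252e-01,  1.54296498e+00,  8.33299730e-06,
        1.39345938e+00, -1.50507574e-01]), 'joint_velocities': array([-1.43025185e-03, -1.11816545e-03, -3.84950941e-05, -5.76151294e-04,
        6.72030842e-05, -1.19247973e-03]), 'tau': array([ 1.35320424e-04, -3.70894146e+01, -2.81406230e+01,  6.97978958e-02,
        3.60771711e-02, -1.44771034e-04]), 'tool_pos': array([196.14378836, 539.65780735, 204.30359224]), 'tool_rot': array([ 4.89586205e-04,  8.19076977e-01,  5.73682555e-01, -9.96182146e-04]), 'ft_force': array([-0.28037869, -0.24398092,  0.47975443]), 'ft_torque': array([-0.00609248,  0.00492858,  0.04669143]), 'finger_gap': 0.9993698866029253}
scene {'vertical_fov': 56.55049027927038, 'cx': 318.9185737714925, 'cy': 202.68942044457438, 'k1': 0.016371607869845827, 'pose': array([[-1.70699095e-01,  6.37325887e-01, -7.51450286e-01,
         1.27444943e+03],
       [ 9.85322581e-01,  1.09552887e-01, -1.30910565e-01,
         1.19005155e+02],
       [-1.10914337e-03, -7.62767250e-01, -6.46672167e-01,
         7.22632282
[... 334 characters left out ...]
70942241e-03, -2.89632071e-02,
         2.20491891e+01],
       [ 2.82160059e-02, -1.51874965e-01, -9.87996889e-01,
         1.15395945e+03],
       [ 0.00000000e+00,  0.00000000e+00,  0.00000000e+00,
         1.00000000e+00]])}
wrist {'vertical_fov': 58.14995178163851, 'cx': 315.7323597690808, 'cy': 199.86802566093812, 'k1': -0.005360471849124304, 'pose': array([[ 3.40270683e-01,  9.09690014e-01,  2.38075492e-01,
         1.26261794e+02],
       [ 9.40324810e-01, -3.28574290e-01, -8.84770417e-02,
         5.65165971e+02],
       [-2.26119573e-03,  2.53974435e-01, -9.67208289e-01,
         3.83811828e+02],
       [ 0.00000000e+00,  0.00000000e+00,  0.00000000e+00,
         1.00000000e+00]])}
```

View pics/scene0.png

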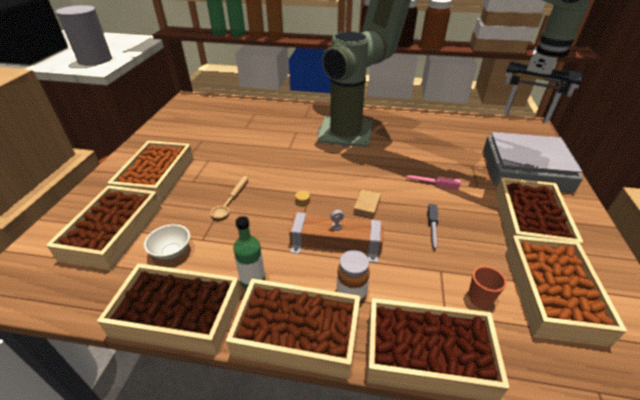

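View pics/top0.png

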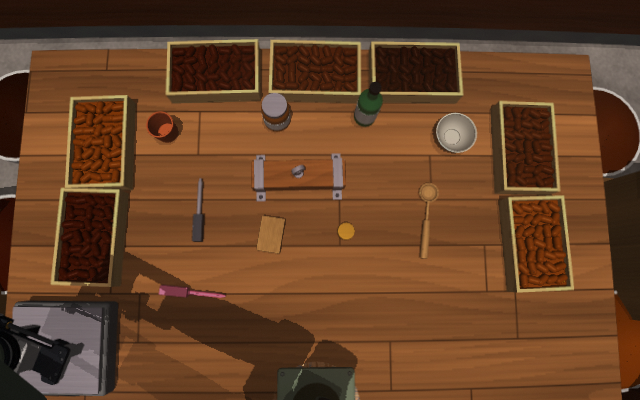

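View pics/wrist0.png

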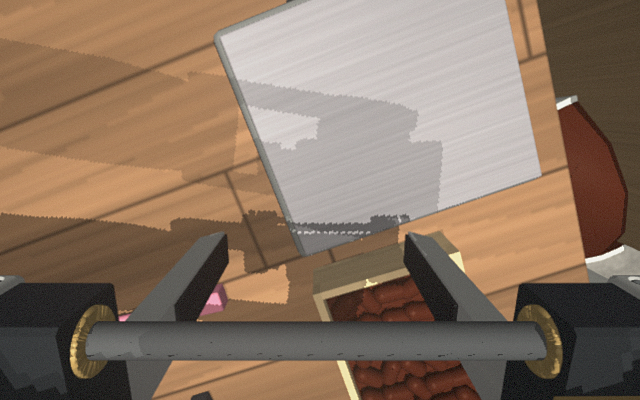

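Candidates for the bar: the dark steel one in top at (198,215), and the pink one at (190,292), a look-alike. The spoon at (427,220) is a different shape. I choose the dark one. Next is a close crop to check it.

```bash
cat > h.py <<'E'
from bench import *
import numpy as np, cv2
from scipy.spatial.transform import Rotation as R
def proj(m,P):
    P=np.atleast_2d(P).astype(float); T=np.array(m['pose']); c=(P-T[:3,3])@T[:3,:3]
    s=c[:,:2]/c[:,2:]; r2=(s**2).sum(1,keepdims=True); s=s*(1+m['k1']*r2)
    f=200/np.tan(np.radians(m['vertical_fov']/2)); return s*f+[m['cx'],m['cy']]
def ray(m,uv):
    f=200/np.tan(np.radians(m['vertical_fov']/2)); d=(np.atleast_2d(uv)-[m['cx'],m['cy']])/f; s=d.copy()
    for _ in range(20): s=d/(1+m['k1']*(s**2).sum(1,keepdims=True))
    T=np.array(m['pose']); return T[:3,3],np.c_[s,np.ones(len(s))]@T[:3,:3].T
def unproj(m,uv,z):
    o,d=ray(m,uv); return o+d*((z-o[2])/d[:,2])[:,None]
def crop(im,x0,y0,x1,y1,k,name):
    cv2.imwrite(name,cv2.resize(im[y0:y1,x0:x1,::-1],None,fx=k,fy=k,interpolation=cv2.INTER_CUBIC))
def quatR(q): return R.from_quat([q[1],q[2],q[3],q[0]])
E
python3 - <<'E'
from h import *
im=cv2.imread('pics/top0.png')[:,:,::-1]
crop(im,180,145,360,260,4.4,'pics/topc.png')
im=cv2.imread('pics/scene0.png')[:,:,::-1]
crop(im,280,170,470,290,4.2,'pics/scenec.png')
m=camera_model('top')
print(unproj(m,[[197,241],[200,179]],12), unproj(m,[[298,170]],88))
E
```

```text
[[411.41855608 302.66551662  12.        ]
 [573.24112892 300.32592933  12.        ]] [[579.48432851  42.69944773  88.        ]]
```

View pics/topc.png

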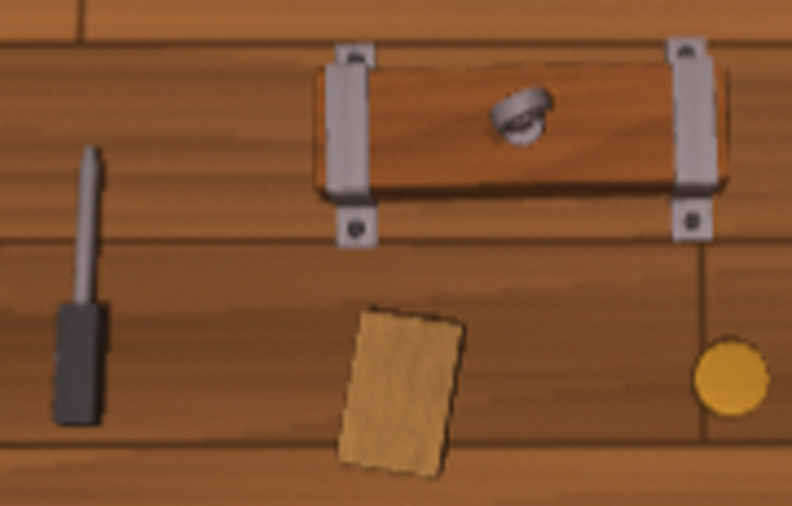

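View pics/scenec.png

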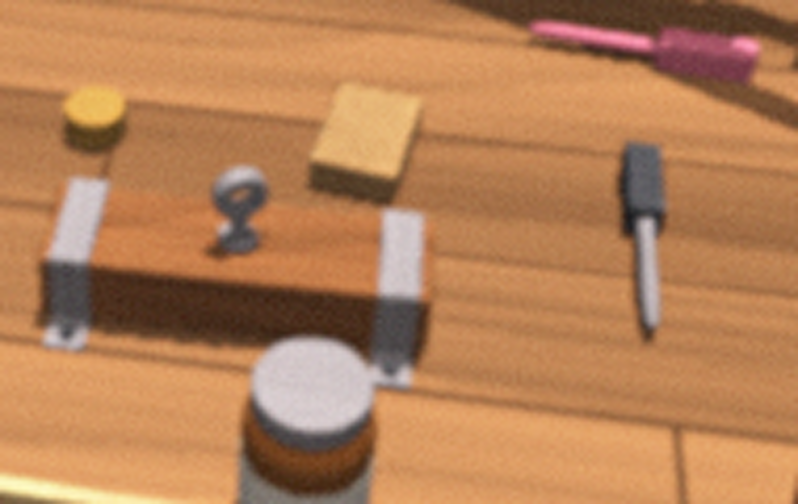

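The crop confirms the dark steel bar: grip rear at (197,241) and tip at (200,179) in top. The eye's loop is at about (298,170). I'll move above the bar for a wrist look.

```bash
python3 -m inch '{"travel":[[4,-4,1],[8,-8,2],[12,-12,3],[16,-16,3],[20,-19,3],[23,-22,3],[25,-24,3],[25,-24,3],[25,-24,3]],"rotation":[[0,0,5],[0,0,10],[0,0,15],[0,0,20],[0,0,20],[0,0,20],[0,0,20],[0,0,20],[0,0,20]],"claw":[1,1,1,1,1,1,1,1,1]}'
python3 - <<'E'
from h import *
m=camera_model('wrist'); im=get_image('wrist'); cv2.imwrite('pics/w1.png',im[:,:,::-1])
print(m['pose'])
np.save('w1.npy',np.array(m['pose']))
E
```

```text
t: 1.05
tool_pos: [446.9, 299.4, 235.0]
tool_rot: [-0.0, 0.708, 0.706, -0.0]
ft_force: [-0.5, 0.3, -0.6]
finger_gap: 1.0
[[ 1.06818708e-03  9.67527255e-01  2.52764456e-01  3.72553440e+02]
 [ 9.99999342e-01 -9.27835490e-04 -6.74462906e-04  2.99493255e+02]
 [-4.18037410e-04  2.52765010e-01 -9.67527609e-01  4.14284606e+02]
 [ 0.00000000e+00  0.00000000e+00  0.00000000e+00  1.00000000e+00]]
```

View pics/w1.png

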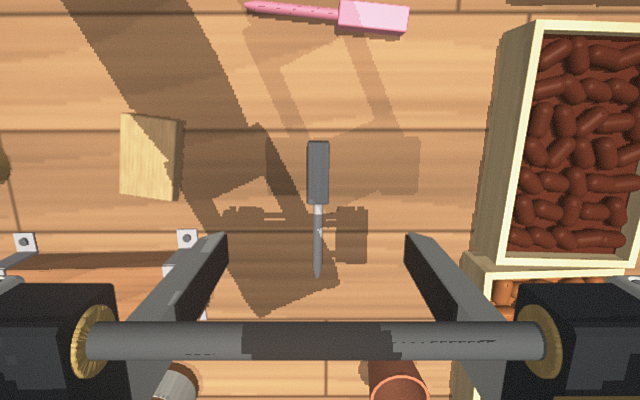

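```bash
python3 - <<'E'
from h import *
m=camera_model('wrist'); im=cv2.imread('pics/w1.png')[:,:,::-1]
crop(im,250,120,390,290,3.5,'pics/w1c.png')
print(unproj(m,[[318,141],[318,204]],24),unproj(m,[[318,277]],14))
E
```

```text
[[408.27705064 302.55499413  24.        ]
 [478.53268544 302.74131581  24.        ]] [[573.51054527 303.0519561   14.        ]]
```

View pics/w1c.png

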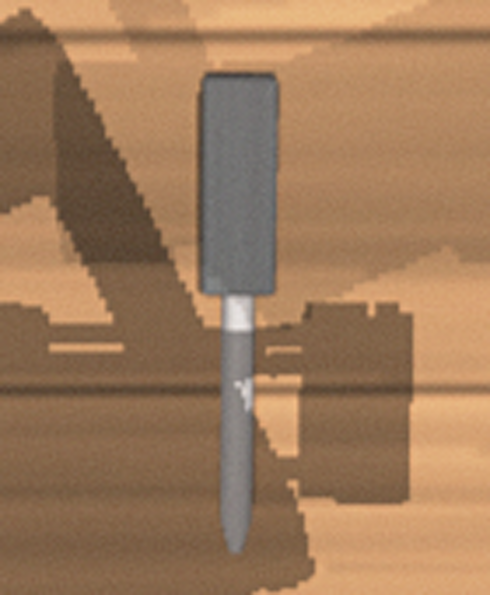

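Grip from (319,141) to (318,204) and tip at (317,278), so the grip centre is about (443.5, 303) with yaw of about -0.5°. Now a close look at the eye.

```bash
python3 -m inch '{"travel":[[3,-4,1],[6,-8,2],[9,-12,2],[12,-16,2],[15,-20,2],[17,-23,2],[17,-26,2],[17,-26,2],[17,-26,2]],"rotation":[[0,0,0],[0,0,0],[0,0,0],[0,0,0],[0,0,0],[0,0,0],[0,0,0],[0,0,0],[0,0,0]],"claw":[1,1,1,1,1,1,1,1,1]}'
python3 - <<'E'
from h import *
m=camera_model('wrist'); im=get_image('wrist'); cv2.imwrite('pics/w2.png',im[:,:,::-1])
np.save('w2.npy',np.array(m['pose'])); print(m['pose'][:3,3])
p=proj(m,[580,42,88])[0]; print(p)
x,y=p.astype(int); y=max(y,70); crop(im,x-90,y-70,x+90,y+70,4.2,'pics/w2c.png'); print(x-90,y-70)
E
```

```text
t: 2.0
tool_pos: [616.0, 42.0, 255.1]
tool_rot: [-0.001, 0.707, 0.708, 0.0]
ft_force: [0.4, 0.3, -0.1]
finger_gap: 1.0
[541.59199984  41.5855073  434.44045546]
[315.81475515 147.12058709]
225 77
```

View pics/w2.png

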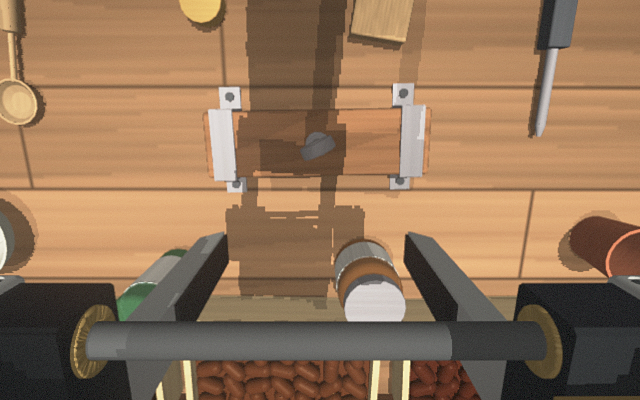

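View pics/w2c.png

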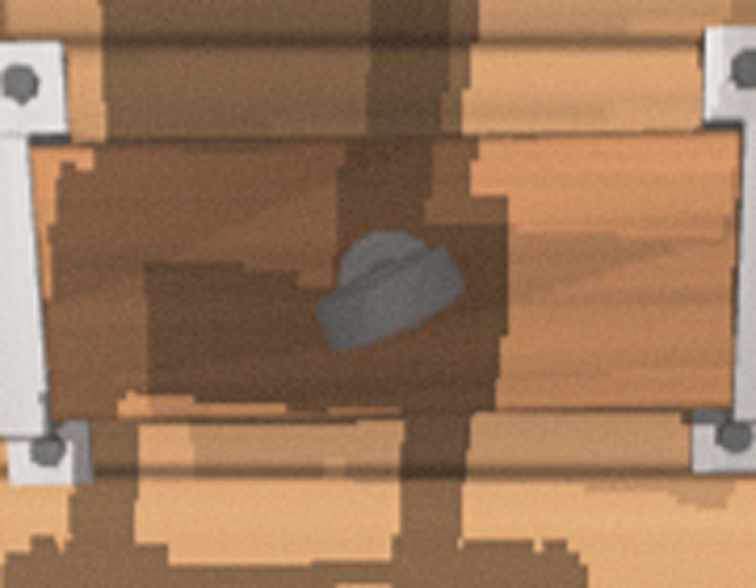

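```bash
python3 - <<'E'
from h import *
m=camera_model('wrist')
c=np.array([[316,308],[340,352],[464,290],[443,247]])/4.2+[225,77]
for z in (88,92):
    P=unproj(m,c,z); print(P.round(1).tolist(),P.mean(0))
    v=(P[2]+P[3]-P[0]-P[1])/2; print(np.linalg.norm(v),np.degrees(np.arctan2(-v[0],v[1])))
# model overlay on all cams
t=np.linspace(0,2*np.pi,60)
im2={'w2':('wrist','pics/w2.png'),'top':('top','pics/top0.png'),'scene':('scene','pics/scene0.png')}
ctr=unproj(m,c,88).mean(0); 
for k,(n,f) in im2.items():
    mm=camera_model(n); im=cv2.imread(f); 
    if n=='wrist': mm=m
    K=8; p=proj(mm,ctr)[0]; x0,y0=(p-[35,30]).astype(int)
    I=cv2.resize(im[y0:y0+60,x0:x0+70],None,fx=K,fy=K,interpolation=cv2.INTER_CUBIC)
    a=np.radians(26.5); bx=np.array([np.cos(a),np.sin(a),0]); by=np.array([-np.sin(a),np.cos(a),0])
    for s in (-6,6):
      for r,col in ((17,(0,255,0)),(8,(0,255,255))):
        Q=ctr+s*bx+r*np.cos(t)[:,None]*by+r*np.sin(t)[:,None]*np.array([0,0,1])
        q=((proj(mm,Q)-[x0,y0]+.5)*K).astype(int); cv2.polylines(I,[q],True,col,1)
    cv2.imwrite(f'pics/ov_{k}.png',I)
I=np.hstack([cv2.imread(f'pics/ov_{k}.png') for k in im2]); cv2.imwrite('pics/ov.png',cv2.resize(I,None,fx=.47,fy=.47))
E
```

```text
[[583.2, 27.5, 88.0], [593.3, 33.0, 88.0], [578.9, 61.3, 88.0], [569.3, 56.4, 88.0]] [581.15336621  44.54323751  88.        ]
31.906601179122408 26.27899870651891
[[582.7, 27.7, 92.0], [592.7, 33.1, 92.0], [578.5, 61.1, 92.0], [568.9, 56.2, 92.0]] [580.69566644  44.51447094  92.        ]
31.538366302859895 26.278998706518934
```

View pics/ov.png

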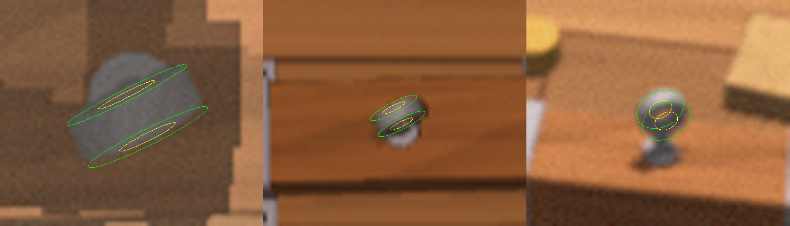

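```bash
python3 - <<'E'
import cv2,numpy as np
I=np.hstack([cv2.imread(f'pics/ov_{k}.png')[80:400,120:440] for k in ('w2','top','scene')]); cv2.imwrite('pics/ov2.png',cv2.resize(I,None,fx=.83,fy=.83))
E
```

```text
(no output)
```

View pics/ov2.png

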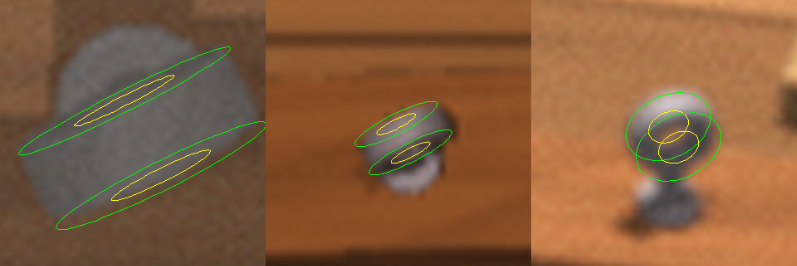

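Eye loop centre is about (580.5, 44.3, 88) with bore yaw about +26°. The overlays in top and scene agree to about 2 mm. Now to grasp the bar.

```bash
python3 -c "
from h import *
print(get_state()['tool_pos'])"
python3 -m inch '{"travel":[[-3,4,0],[-6,8,0],[-9,12,-1],[-12,16,-4],[-15,20,-8],[-16.5,23,-12],[-16.5,26,-15],[-16.5,26,-17],[-16.5,26,-17],[-16.5,26,-17]],"rotation":[[0,0,-0.5],[0,0,-0.5],[0,0,-0.5],[0,0,-0.5],[0,0,-0.5],[0,0,-0.5],[0,0,-0.5],[0,0,-0.5],[0,0,-0.5],[0,0,-0.5]],"claw":[1,1,1,1,1,1,1,1,1,1]}'
python3 - <<'E'
from h import *
print(get_state()['tool_pos'])
m=camera_model('wrist'); im=get_image('wrist'); cv2.imwrite('pics/w3.png',im[:,:,::-1])
print(proj(m,[[443.5-35,302.7,24],[478.5,302.7,24],[573.5,302,12]]))
print(get_state()['tool_pos'])
E
```

```text
[615.96742269  42.54132765 255.3217053 ]
t: 3.05
tool_pos: [450.4, 301.4, 85.7]
tool_rot: [-0.0, 0.709, 0.705, -0.0]
ft_force: [0.4, 0.1, 0.7]
finger_gap: 0.999
[450.42532409 301.36050324  85.70009622]
[[317.73273648 155.79332758]
 [317.97602999 252.81375276]
 [317.31700857 354.69886475]]
[452.00186135 301.26941847  87.03035506]
```

View pics/w3.png

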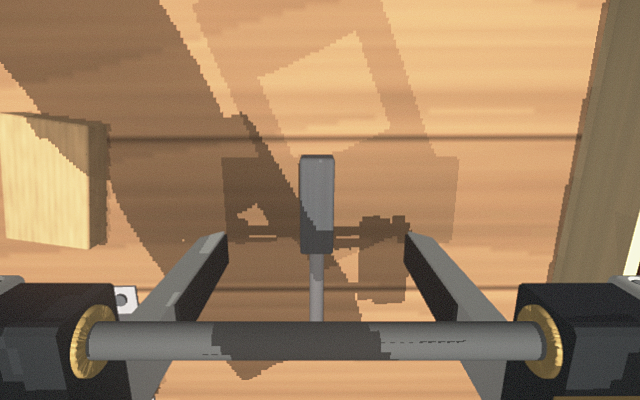

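The bar is centred between the fingers, with the grip at (317,155)–(317,252). Pose readings are noisy by 1–2 mm. Descending and gripping.

```bash
python3 -m inch '{"travel":[[0,0,-3],[0,0,-5.5],[0,0,-7.3],[0,0,-8.1],[0,0,-8.1],[0,0,-8.1],[0,0,-8.1],[0,0,-8.1],[0,0,-8.1],[0,0,-8.1],[0,0,-8.1]],"rotation":[[0,0,0],[0,0,0],[0,0,0],[0,0,0],[0,0,0],[0,0,0],[0,0,0],[0,0,0],[0,0,0],[0,0,0],[0,0,0]],"claw":[1,1,1,1,1,-1,-1,-1,-1,-1,-1]}'
python3 - <<'E'
from h import *
im=get_image('wrist'); cv2.imwrite('pics/w4.png',im[:,:,::-1]); s=get_state(); print(s['tool_pos'],s['ft_force'],s['ft_torque'],s['finger_gap'])
E
```

```text
t: 4.2
tool_pos: [451.5, 300.4, 4.5]
tool_rot: [0.0, 0.71, 0.704, 0.0]
ft_force: [-0.5, 0.5, 0.8]
finger_gap: 0.528
[451.49062134 300.41641795   4.47227892] [-0.59695543 -0.83229095  0.16072102] [ 0.02935536 -0.02916728 -0.03751771] 0.48379242348159784
```

View pics/w4.png

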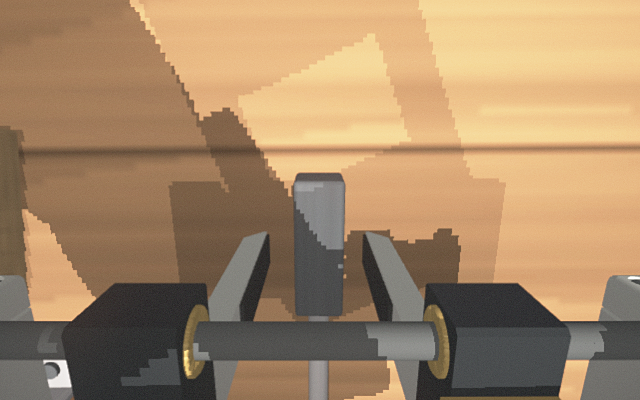

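```bash
python3 -m inch '{"travel":[[0,0,0],[0,0,0],[0,0,0],[0,0,0],[0,0,0],[0,0,0],[0,0,0]],"rotation":[[0,0,0],[0,0,0],[0,0,0],[0,0,0],[0,0,0],[0,0,0],[0,0,0]],"claw":[-1,-1,-1,-1,-1,-1,-1]}'
python3 - <<'E'
from h import *
im=get_image('wrist'); cv2.imwrite('pics/w5.png',im[:,:,::-1]); s=get_state(); print(s['tool_pos'],s['ft_force'],s['ft_torque'],s['finger_gap'])
E
```

```text
t: 4.95
tool_pos: [451.5, 300.5, 4.4]
tool_rot: [-0.0, 0.71, 0.704, 0.0]
ft_force: [0.4, 1.8, -0.5]
finger_gap: 0.25
[451.51475995 300.46707151   4.41249567] [ 0.31840041  0.58475136 -1.49765078] [ 0.32759134  0.03008674 -0.01690094] 0.25361818936867814
```

View pics/w5.png

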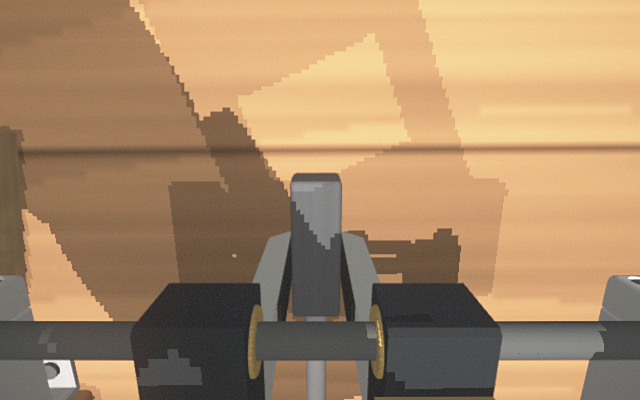

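Gripped (gap 0.254 is about 24 mm). Lifting, yawing to the bore and moving to a pre-insert pose.

```bash
python3 -m inch '{"travel":[[0,0,3],[0,0,7.6],[-1,-4,7.6],[-2,-8,7.6],[-2,-12,7.6],[-2,-16,7.6],[-2,-20,7.6],[-2,-24,7.6],[-2,-28,7.6],[-2,-31,7.6],[-2,-32.5,7.6],[-2,-32.5,7.6]],"rotation":[[0,0,0],[0,0,0],[0,0,4],[0,0,10],[0,0,16],[0,0,22],[0,0,27],[0,0,27],[0,0,27],[0,0,27],[0,0,27],[0,0,27]],"claw":[-1,-1,-1,-1,-1,-1,-1,-1,-1,-1,-1,-1]}'
python3 -m inch '{"travel":[[0,0,0],[0,0,0]],"rotation":[[0,0,0],[0,0,0]],"claw":[-1,-1]}'
python3 - <<'E'
from h import *
s=get_state(); print(s['tool_pos'],s['ft_force'],s['ft_torque'],s['finger_gap'])
for n in ('top','scene'):
    im=get_image(n); cv2.imwrite(f'pics/{n}1.png',im[:,:,::-1])
    p=proj(camera_model(n),[540,10,88])[0].astype(int); print(p)
    crop(im,p[0]-70,p[1]-55,p[0]+70,p[1]+55,5,f'pics/{n}1c.png')
E
```

```text
t: 6.2
tool_pos: [430.6, -26.5, 79.9]
tool_rot: [-0.001, 0.528, 0.849, -0.001]
ft_force: [0.6, 0.2, -4.0]
finger_gap: 0.248
t: 6.4
tool_pos: [430.8, -23.8, 80.0]
tool_rot: [-0.001, 0.526, 0.851, -0.0]
ft_force: [0.2, 0.9, -3.1]
finger_gap: 0.255
[430.80798675 -23.7545336   79.98632423] [ 0.24148383  0.9318029  -3.10743215] [-0.01151805  0.02312707 -0.03123383] 0.25537076678568293
[311 185]
[326 204]
```

View pics/top1c.png

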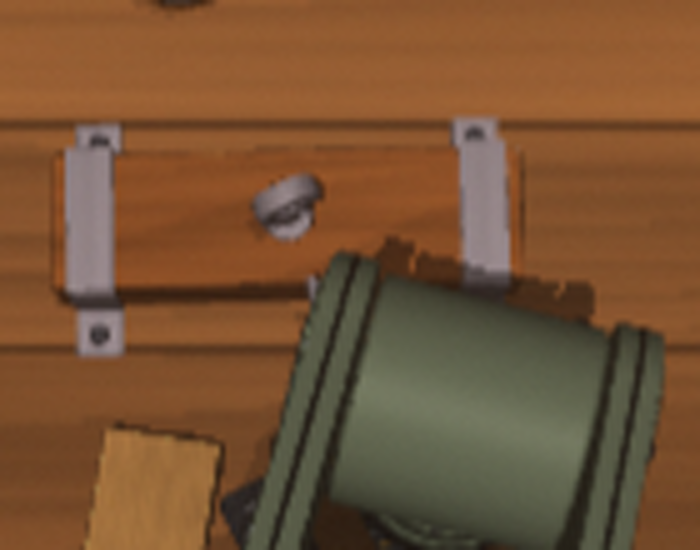

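View pics/scene1c.png

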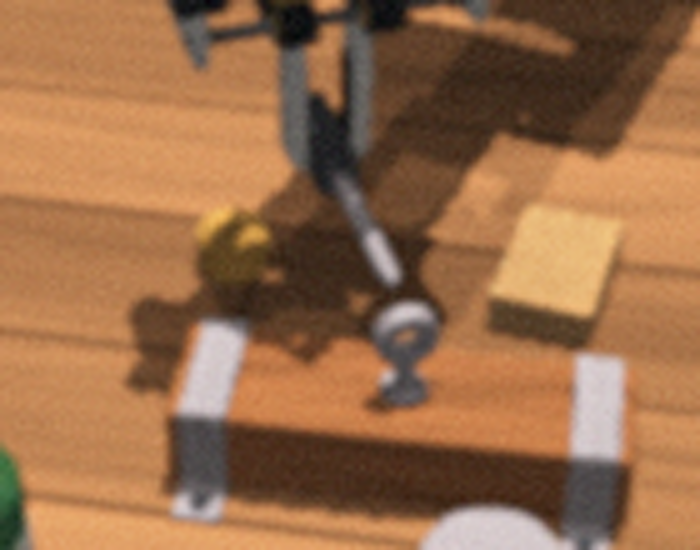

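```bash
python3 - <<'E'
from h import *
mt,ms=camera_model('top'),camera_model('scene')
def tri(a,b):
    o1,d1=ray(mt,a);o2,d2=ray(ms,b);d1,d2=d1[0],d2[0]
    s=np.linalg.lstsq(np.c_[d1,-d2],o2-o1,rcond=None)[0]; p,q=o1+s[0]*d1,o2+s[1]*d2
    return (p+q)/2,p-q
T=(np.array([313,284])/5+[241,130]-.4); S=np.array([399,284])/5+[256,149]-.4
print('tip',tri(T,S))
d=np.array([np.cos(np.radians(26.5)),np.sin(np.radians(26.5)),0])
g=np.array([431.5,-24.6,0])
for off in(120,122,124):
    P=np.r_[(g+off*d)[:2],88]; print(off,P,'top',proj(mt,P)-T,'scene',proj(ms,P)-S)
E_t=np.array([289,197])/5+[241,130]-.4; E_s=np.array([406,333])/5+[256,149]-.4
print('eye z88 scene',unproj(ms,E_s,88),'tip z88 scene',unproj(ms,S,88),'tip top',unproj(mt,T,88), 'eye top',unproj(mt,E_t,92))
E
```

```text
tip (array([538.6151962 ,  32.33861201,  86.19780729]), array([ 0.48347781, -4.64910405,  0.05693699]))
120 [538.89212339  28.94373757  88.        ] top [[ 0.43324064 -0.15038655]] scene [[-2.17009644 -0.64320332]]
122 [540.68199212  29.8361332   88.        ] top [[ 0.06627545 -0.87058502]] scene [[-1.92942676 -0.16702712]]
124 [542.47186084  30.72852883  88.        ] top [[-0.30050951 -1.59043566]] scene [[-1.68803166  0.31058259]]
eye z88 scene [[577.68559181  43.64621091  88.        ]] tip z88 scene [[540.49063591  34.90575728  88.        ]] tip top [[538.52082008  30.00082869  88.        ]] eye top [[581.07475276  41.64607165  92.        ]]
```

```bash
python3 - <<'E'
from h import *
ms=camera_model('scene'); im=cv2.imread('pics/scene1.png')
x0,y0=290,165;K=10
I=cv2.resize(im[y0:y0+60,x0:x0+75],None,fx=K,fy=K,interpolation=cv2.INTER_CUBIC)
d=np.array([np.cos(np.radians(26.5)),np.sin(np.radians(26.5)),0])
tip=np.array([540.5,34.9,88])
for yaw,col in((20,(255,0,0)),(26.5,(0,255,0)),(33,(0,0,255))):
    a=np.radians(yaw); q=proj(ms,np.array([tip,tip-95*np.array([np.cos(a),np.sin(a),0])])); q=((q-[x0,y0]+.5)*K).astype(int)
    cv2.line(I,tuple(map(int,q[0])),tuple(map(int,q[1])),col,1)
cv2.imwrite('pics/sc1y.png',I)
E
```

```text
(no output)
```

View pics/sc1y.png

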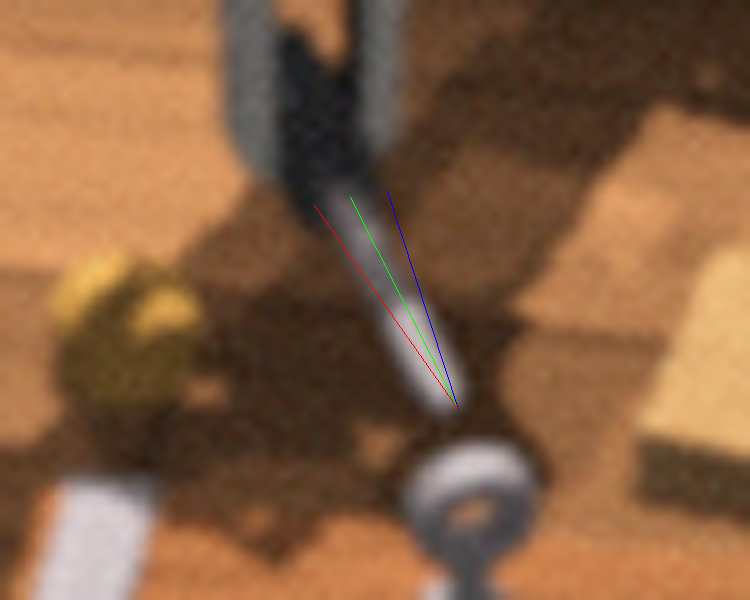

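The bar is aligned in yaw (green line at 26.5°). The tip in scene is at (334.7,205.8) and the loop at (337,215.6), so the bar needs about 7.5 mm sideways. Shifting and advancing partway.

```bash
python3 -m inch '{"travel":[[0.3,-0.7,0],[0.3,-0.7,0],[1.2,-0.25,0],[2.1,0.2,0],[2.1,0.2,0],[2.1,0.2,0]],"rotation":[[0,0,0],[0,0,0],[0,0,0],[0,0,0],[0,0,0],[0,0,0]],"claw":[-1,-1,-1,-1,-1,-1]}'
python3 - <<'E'
from h import *
s=get_state(); print(s['tool_pos'],s['ft_force'],s['ft_torque'])
I=[]
for n,c in (('scene',(337,212)),('top',(300,172))):
    im=get_image(n); cv2.imwrite(f'pics/{n}2.png',im[:,:,::-1])
    I.append(cv2.resize(im[c[1]-27:c[1]+27,c[0]-19:c[0]+19,::-1],None,fx=10,fy=10,interpolation=cv2.INTER_CUBIC))
cv2.imwrite('pics/c2.png',np.hstack(I))
E
```

```text
t: 7.1
tool_pos: [452.8, -22.3, 80.4]
tool_rot: [-0.0, 0.526, 0.851, -0.0]
ft_force: [0.5, 0.0, -3.8]
finger_gap: 0.251
[452.80569591 -22.33961961  80.38310145] [ 0.4993631   0.04173123 -3.81152479] [ 0.03238474  0.05697395 -0.02114118]
```

View pics/c2.png

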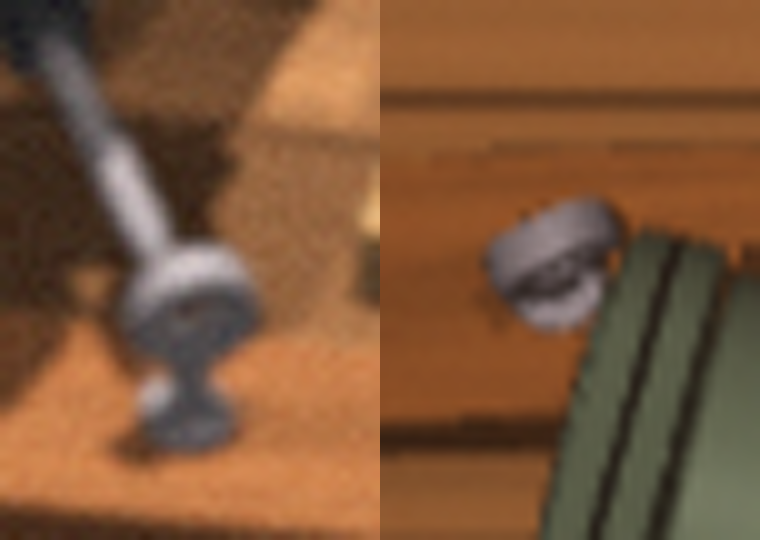

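The rod in the scene crop heads straight for the hole. Advancing 12 mm and watching the force.

```bash
python3 -m inch '{"travel":[[0.36,0.18,0],[0.72,0.36,0],[1.07,0.54,0],[1.07,0.54,0]],"rotation":[[0,0,0],[0,0,0],[0,0,0],[0,0,0]],"claw":[-1,-1,-1,-1]}'
python3 - <<'E'
from h import *
s=get_state(); print(s['tool_pos'],s['ft_force'],s['ft_torque'])
E
python3 -m inch '{"travel":[[0.36,0.18,0],[0.72,0.36,0],[1.07,0.54,0],[1.07,0.54,0]],"rotation":[[0,0,0],[0,0,0],[0,0,0],[0,0,0]],"claw":[-1,-1,-1,-1]}'
python3 - <<'E'
from h import *
s=get_state(); print(s['tool_pos'],s['ft_force'],s['ft_torque'])
I=[]
for n,c in (('scene',(337,212)),('top',(300,172))):
    im=get_image(n); cv2.imwrite(f'pics/{n}3.png',im[:,:,::-1])
    I.append(cv2.resize(im[c[1]-27:c[1]+27,c[0]-19:c[0]+19,::-1],None,fx=10,fy=10,interpolation=cv2.INTER_CUBIC))
cv2.imwrite('pics/c3.png',np.hstack(I))
E
```

```text
t: 7.6
tool_pos: [463.9, -17.1, 80.6]
tool_rot: [0.0, 0.526, 0.851, 0.0]
ft_force: [-1.0, 0.3, -4.3]
finger_gap: 0.252
[463.94645562 -17.10833405  80.62864775] [-0.97149679  0.2799019  -4.32826151] [ 0.12895826  0.04400871 -0.01542896]
t: 8.0
tool_pos: [474.6, -11.7, 80.5]
tool_rot: [0.0, 0.526, 0.851, 0.0]
ft_force: [-0.3, 0.5, -3.9]
finger_gap: 0.25
[474.58033073 -11.65737408  80.54959583] [-0.26068613  0.45314613 -3.88683651] [ 0.11543694 -0.0250667  -0.00326363]
```

View pics/c3.png

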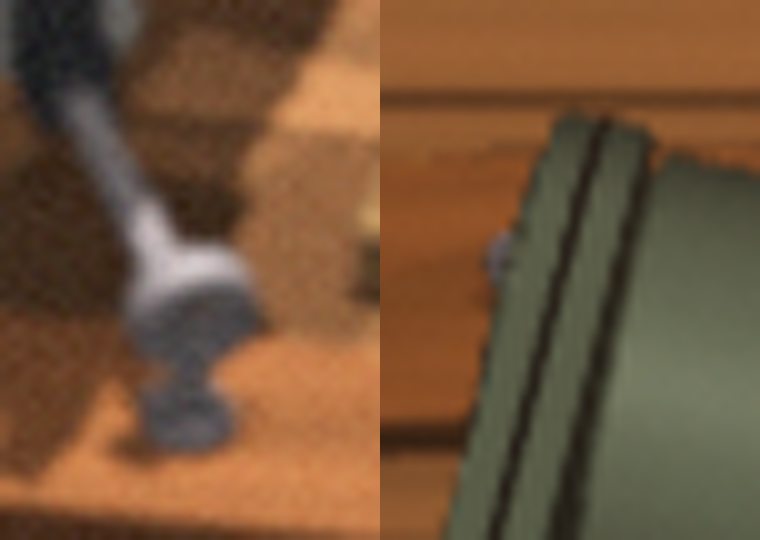

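No force and the hole is filled. Continuing 32 mm.

```bash
python3 -m inch '{"travel":[[0.5,0.25,0],[1.0,0.5,0],[1.5,0.75,0],[2.0,1.0,0],[2.5,1.25,0],[2.86,1.43,0],[2.86,1.43,0],[2.86,1.43,0],[2.86,1.43,0]],"rotation":[[0,0,0],[0,0,0],[0,0,0],[0,0,0],[0,0,0],[0,0,0],[0,0,0],[0,0,0],[0,0,0]],"claw":[-1,-1,-1,-1,-1,-1,-1,-1,-1]}'
python3 - <<'E'
from h import *
s=get_state(); print(s['tool_pos'],s['ft_force'],s['ft_torque'])
I=[]
for n,c in (('scene',(337,212)),):
    im=get_image(n); cv2.imwrite(f'pics/{n}4.png',im[:,:,::-1])
    I.append(cv2.resize(im[c[1]-27:c[1]+27,c[0]-35:c[0]+35,::-1],None,fx=10,fy=10,interpolation=cv2.INTER_CUBIC))
cv2.imwrite('pics/c4.png',np.hstack(I))
E
```

```text
t: 9.0
tool_pos: [502.2, 2.5, 80.3]
tool_rot: [-0.0, 0.526, 0.85, -0.0]
ft_force: [0.4, -0.3, -4.3]
finger_gap: 0.252
[502.22488652   2.45516366  80.32979245] [ 0.44809427 -0.26238198 -4.3312963 ] [0.06890046 0.04935517 0.022355  ]
```

View pics/c4.png

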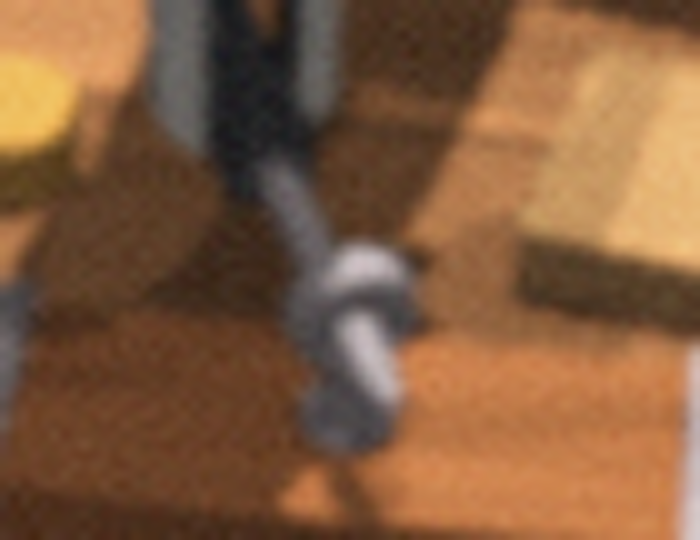

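The rod is through, with its tip visible on the far side at (388,390) in the crop, and no force. Computing the arc about the eye.

```bash
cat >> h.py <<'E'
EYE=np.array([581.2,42.0]); RR=88.4
def arc(a0,a1):
    f=lambda a: EYE-RR*np.array([np.cos(np.radians(a)),np.sin(np.radians(a))])
    return (f(a1)-f(a0))/10
def meas(n=6):
    L=[]
    for i in range(n):
        s=get_state(); F=s['ft_force'];T=s['ft_torque'];P=s['tool_pos'][:2]
        r=(P-EYE)/1000; L.append([*F,T[2],T[2]+r[0]*F[1]-r[1]*F[0]])
        if i<n-1: get_image('top')
    L=np.array(L); print('t',s['t'],'tool',s['tool_pos'].round(1),'F',L[:,:3].mean(0).round(2),'Tz',L[:,3].mean().round(3),'Meye',L[:,4].mean().round(3),'sd',L[:,4].std().round(3))
    q=quatR(s['tool_rot']).as_matrix()[:,0]; print('yaw',np.degrees(np.arctan2(q[1],q[0])).round(2)-90)
E
python3 - <<'E'
from h import *
print(get_state()['joint_positions']); meas()
a0=26.5
for a in range(24,-51,-2): print(a,arc(a0,a).round(2).tolist())
E
```

```text
[-1.67593717e-01  1.97822959e-01  1.83426194e+00 -1.09920808e-04
  1.10989681e+00 -2.20100857e+00]
t 9.3 tool [502.4   2.4  80.4] F [-0.07 -0.   -3.94] Tz 0.005 Meye 0.003 sd 0.063
yaw 26.510000000000005
24 [-0.16, 0.35]
22 [-0.29, 0.63]
20 [-0.4, 0.92]
18 [-0.5, 1.21]
16 [-0.59, 1.51]
14 [-0.67, 1.81]
12 [-0.74, 2.11]
10 [-0.79, 2.41]
8 [-0.84, 2.71]
6 [-0.88, 3.02]
4 [-0.91, 3.33]
2 [-0.92, 3.64]
0 [-0.93, 3.94]
-2 [-0.92, 4.25]
-4 [-0.91, 4.56]
-6 [-0.88, 4.87]
-8 [-0.84, 5.17]
-10 [-0.79, 5.48]
-12 [-0.74, 5.78]
-14 [-0.67, 6.08]
-16 [-0.59, 6.38]
-18 [-0.5, 6.68]
-20 [-0.4, 6.97]
-22 [-0.29, 7.26]
-24 [-0.16, 7.54]
-26 [-0.03, 7.82]
-28 [0.11, 8.09]
-30 [0.26, 8.36]
-32 [0.41, 8.63]
-34 [0.58, 8.89]
-36 [0.76, 9.14]
-38 [0.95, 9.39]
-40 [1.14, 9.63]
-42 [1.34, 9.86]
-44 [1.55, 10.09]
-46 [1.77, 10.3]
-48 [2.0, 10.51]
-50 [2.23, 10.72]
```

```bash
python3 -m inch '{"travel":[[-0.16,0.35,0],[-0.29,0.63,0],[-0.4,0.92,0],[-0.5,1.21,0],[-0.59,1.51,0],[-0.67,1.81,0],[-0.74,2.11,0],[-0.79,2.41,0]],"rotation":[[0,0,-2.5],[0,0,-4.5],[0,0,-6.5],[0,0,-8.5],[0,0,-10.5],[0,0,-12.5],[0,0,-14.5],[0,0,-16.5]],"claw":[-1,-1,-1,-1,-1,-1,-1,-1]}'
python3 -c "
from h import *
meas()"
python3 -m inch '{"travel":[[-0.05,0.3,0],[-0.09,0.61,0],[-0.12,0.92,0],[-0.13,1.23,0],[-0.13,1.23,0]],"rotation":[[0,0,-2],[0,0,-4],[0,0,-6],[0,0,-8],[0,0,-8]],"claw":[-1,-1,-1,-1,-1]}'
python3 - <<'E'
from h import *
meas()
im=get_image('scene'); c=(337,212); cv2.imwrite('pics/scene5.png',im[:,:,::-1])
crop(im,c[0]-35,c[1]-27,c[0]+35,c[1]+27,10,'pics/c5.png')
E
```

```text
t: 10.1
tool_pos: [494.7, 27.0, 80.5]
tool_rot: [-0.0, 0.643, 0.766, 0.0]
ft_force: [0.7, 2.2, -4.1]
finger_gap: 0.257
t 10.35 tool [494.6  26.7  80.5] F [ 0.26  1.52 -3.67] Tz 0.105 Meye -0.023 sd 0.037
yaw 10.060000000000002
t: 10.85
tool_pos: [493.7, 39.5, 80.6]
tool_rot: [-0.0, 0.694, 0.72, 0.001]
ft_force: [1.7, 2.7, -3.6]
finger_gap: 0.256
t 11.1 tool [493.7  39.1  80.6] F [ 1.31  3.97 -3.89] Tz 0.376 Meye 0.032 sd 0.033
yaw 2.049999999999997
```

View pics/c5.png

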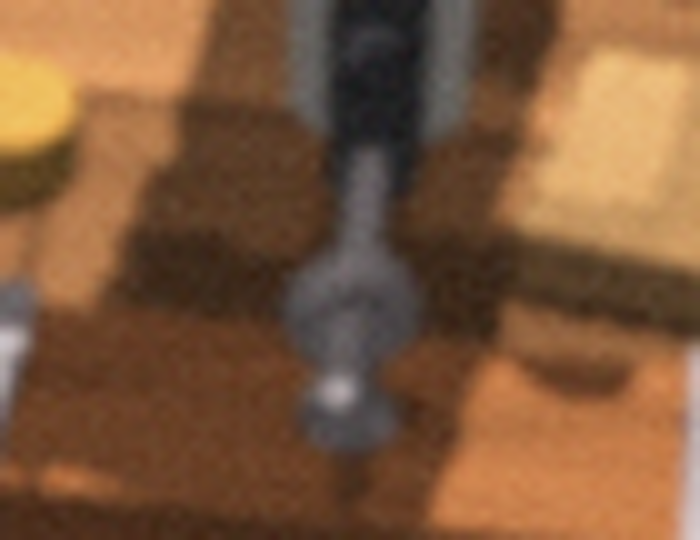

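A sideways load of Fy about 4 N appeared while the moment about the eye stays small, so the arc centre is slightly off. Nudging +y by 1 mm to see the response.

```bash
python3 -m inch '{"travel":[[0,0.1,0],[0,0.1,0]],"rotation":[[0,0,0],[0,0,0]],"claw":[-1,-1]}'
python3 -c "
from h import *
meas(8)"
python3 -m inch '{"travel":[[0,0.1,0],[0,0.1,0]],"rotation":[[0,0,0],[0,0,0]],"claw":[-1,-1]}'
python3 -c "
from h import *
meas(8)"
```

```text
t: 11.35
tool_pos: [493.5, 39.7, 80.5]
tool_rot: [0.0, 0.695, 0.719, -0.0]
ft_force: [1.6, 1.1, -3.8]
finger_gap: 0.249
t 11.7 tool [493.4  39.8  80.5] F [ 1.53  2.38 -3.71] Tz 0.262 Meye 0.057 sd 0.06
yaw 2.010000000000005
t: 11.9
tool_pos: [493.3, 40.4, 80.5]
tool_rot: [0.0, 0.695, 0.719, -0.0]
ft_force: [1.0, 1.5, -3.7]
finger_gap: 0.252
t 12.25 tool [493.3  40.6  80.4] F [ 0.99  0.14 -3.42] Tz 0.018 Meye 0.007 sd 0.024
yaw 2.0
```

```bash
sed -i 's/581.2,42.0/581.2,44.0/' h.py; python3 - <<'E'
from h import *
for a0 in (2,-4,-10,-16,-22,-28,-34): print(a0,[arc(a0,a0-k).round(2).tolist() for k in (2,4,6)])
E
python3 -m inch '{"travel":[[0,0.31,0],[0.01,0.62,0],[0.04,0.93,0],[0.04,0.93,0]],"rotation":[[0,0,-2],[0,0,-4],[0,0,-6],[0,0,-6]],"claw":[-1,-1,-1,-1]}'
python3 -c "
from h import *
meas(7)"
```

```text
2 [[-0.01, 0.31], [0.0, 0.62], [0.02, 0.93]]
-4 [[0.03, 0.31], [0.06, 0.61], [0.11, 0.92]]
-10 [[0.06, 0.3], [0.13, 0.6], [0.21, 0.9]]
-16 [[0.09, 0.3], [0.19, 0.59], [0.3, 0.87]]
-22 [[0.12, 0.28], [0.25, 0.56], [0.39, 0.84]]
-28 [[0.15, 0.27], [0.31, 0.53], [0.48, 0.79]]
-34 [[0.18, 0.25], [0.36, 0.5], [0.56, 0.74]]
t: 12.65
tool_pos: [493.5, 49.9, 80.4]
tool_rot: [0.0, 0.731, 0.682, -0.001]
ft_force: [1.5, -2.1, -3.2]
finger_gap: 0.248
t 12.95 tool [493.5  49.9  80.4] F [ 0.19 -1.55 -3.21] Tz -0.035 Meye 0.1 sd 0.051
yaw -3.980000000000004
```

The eye is turning now at about 0.08–0.1 N·m. Continuing in 6° chunks.

```bash
python3 -m inch '{"travel":[[0.03,0.31,0],[0.06,0.61,0],[0.11,0.92,0],[0.11,0.92,0]],"rotation":[[0,0,-2],[0,0,-4],[0,0,-6],[0,0,-6]],"claw":[-1,-1,-1,-1]}'
python3 -c "
from h import *
meas(7)"
python3 -m inch '{"travel":[[0.06,0.3,0],[0.13,0.6,0],[0.21,0.9,0],[0.21,0.9,0]],"rotation":[[0,0,-2],[0,0,-4],[0,0,-6],[0,0,-6]],"claw":[-1,-1,-1,-1]}'
python3 -c "
from h import *
meas(7)"
```

```text
t: 13.35
tool_pos: [494.7, 59.2, 80.4]
tool_rot: [0.0, 0.766, 0.643, -0.0]
ft_force: [-0.5, -2.2, -3.2]
finger_gap: 0.254
t 13.65 tool [494.7  59.2  80.4] F [-0.3  -1.94 -3.04] Tz -0.077 Meye 0.096 sd 0.028
yaw -9.980000000000004
t: 14.05
tool_pos: [496.8, 68.3, 80.4]
tool_rot: [0.0, 0.798, 0.602, -0.0]
ft_force: [-1.0, -2.7, -2.7]
finger_gap: 0.253
t 14.35 tool [496.8  68.3  80.4] F [-0.65 -2.   -2.91] Tz -0.107 Meye 0.077 sd 0.04
yaw -15.980000000000004
```

```bash
python3 -m inch '{"travel":[[0.09,0.3,0],[0.19,0.59,0],[0.3,0.87,0],[0.3,0.87,0]],"rotation":[[0,0,-2],[0,0,-4],[0,0,-6],[0,0,-6]],"claw":[-1,-1,-1,-1]}'
python3 -c "
from h import *
meas(7)
im=get_image('scene'); c=(337,212); cv2.imwrite('pics/scene6.png',im[:,:,::-1])
crop(im,c[0]-35,c[1]-27,c[0]+35,c[1]+27,10,'pics/c6.png')
"
```

```text
t: 14.75
tool_pos: [499.8, 77.0, 80.4]
tool_rot: [0.0, 0.829, 0.559, -0.0]
ft_force: [-0.7, -3.0, -2.3]
finger_gap: 0.254
t 15.05 tool [499.8  77.   80.4] F [-0.86 -2.28 -2.72] Tz -0.153 Meye 0.061 sd 0.054
yaw -21.980000000000004
```

View pics/c6.png

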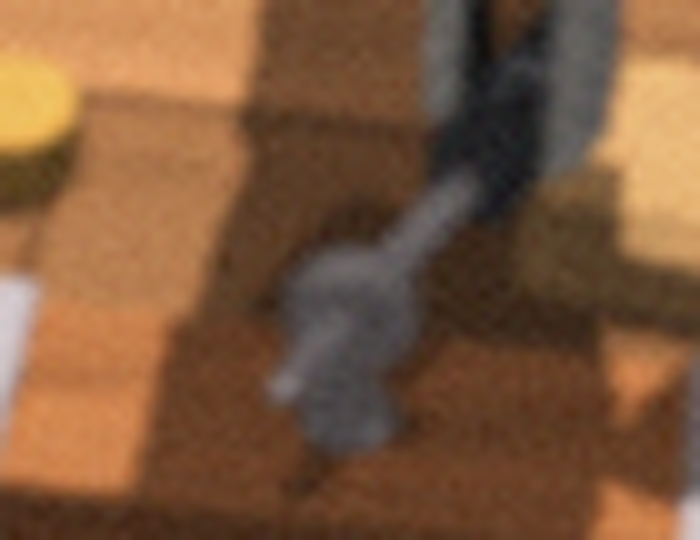

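```bash
python3 -m inch '{"travel":[[0.06,0.14,0],[0.12,0.28,0],[0.19,0.42,0],[0.19,0.42,0]],"rotation":[[0,0,-1],[0,0,-2],[0,0,-3],[0,0,-3]],"claw":[-1,-1,-1,-1]}'
python3 -c "
from h import *
meas(7)"
python3 -m inch '{"travel":[[0.07,0.14,0],[0.13,0.28,0],[0.2,0.41,0],[0.2,0.41,0]],"rotation":[[0,0,-1],[0,0,-2],[0,0,-3],[0,0,-3]],"claw":[-1,-1,-1,-1]}'
python3 -c "
from h import *
meas(7)
for a0 in (-28,-30,-32,-34,-36,-38,-40): print(a0,[arc(a0,a0-k).round(3).tolist() for k in (.5,1,2)])"
```

```text
t: 15.5
tool_pos: [501.7, 81.4, 80.4]
tool_rot: [-0.0, 0.843, 0.537, -0.0]
ft_force: [-0.8, -3.4, -3.2]
finger_gap: 0.25
t 15.8 tool [501.7  81.3  80.4] F [-1.18 -2.52 -3.02] Tz -0.186 Meye 0.058 sd 0.036
yaw -24.989999999999995
t: 16.2
tool_pos: [503.8, 85.5, 80.4]
tool_rot: [0.0, 0.857, 0.515, -0.0]
ft_force: [-0.7, -3.2, -3.4]
finger_gap: 0.256
t 16.5 tool [503.8  85.4  80.4] F [-0.83 -2.39 -2.83] Tz -0.164 Meye 0.056 sd 0.022
yaw -27.990000000000002
-28 [[0.037, 0.068], [0.074, 0.136], [0.15, 0.27]]
-30 [[0.039, 0.067], [0.078, 0.133], [0.159, 0.264]]
-32 [[0.041, 0.065], [0.083, 0.13], [0.168, 0.259]]
-34 [[0.043, 0.064], [0.087, 0.127], [0.177, 0.253]]
-36 [[0.046, 0.062], [0.092, 0.124], [0.186, 0.246]]
-38 [[0.048, 0.061], [0.096, 0.121], [0.194, 0.24]]
-40 [[0.05, 0.059], [0.1, 0.117], [0.202, 0.233]]
```

```bash
cat > chk.py <<'E'
from h import *
import sys
L=[]
for i in range(5):
    s=get_state(); F=s['ft_force'];T=s['ft_torque'];r=(s['tool_pos'][:2]-EYE)/1000
    L.append([*F,T[2],T[2]+r[0]*F[1]-r[1]*F[0]]); 
    if i<4: get_image('top')
L=np.array(L); a=L.mean(0); print(round(s['t'],2),'F',a[:3].round(2),'Tz',a[3].round(3),'Meye',a[4].round(3)); sys.exit(0 if a[4]<0.125 else 1)
E
python3 -m inch '{"travel":[[0.074,0.136,0],[0.074,0.136,0]],"rotation":[[0,0,-1],[0,0,-1]],"claw":[-1,-1]}' >/dev/null && python3 chk.py && python3 -m inch '{"travel":[[0.076,0.135,0],[0.076,0.135,0]],"rotation":[[0,0,-1],[0,0,-1]],"claw":[-1,-1]}' >/dev/null && python3 chk.py && python3 -m inch '{"travel":[[0.078,0.133,0],[0.078,0.133,0]],"rotation":[[0,0,-1],[0,0,-1]],"claw":[-1,-1]}' >/dev/null && python3 chk.py && python3 -m inch '{"travel":[[0.081,0.132,0],[0.081,0.132,0]],"rotation":[[0,0,-1],[0,0,-1]],"claw":[-1,-1]}' >/dev/null && python3 chk.py
```

```text
16.9 F [-1.47 -2.39 -2.94] Tz -0.16 Meye 0.085
17.3 F [-1.42 -2.53 -3.28] Tz -0.152 Meye 0.102
17.7 F [-1.6  -2.74 -3.22] Tz -0.187 Meye 0.091
18.1 F [-1.44 -2.6  -2.67] Tz -0.186 Meye 0.075
```

```bash

python3 -m inch '{"travel":[[0.083,0.13,0],[0.083,0.13,0]],"rotation":[[0,0,-1],[0,0,-1]],"claw":[-1,-1]}' >/dev/null && python3 chk.py && python3 -m inch '{"travel":[[0.085,0.128,0],[0.085,0.128,0]],"rotation":[[0,0,-1],[0,0,-1]],"claw":[-1,-1]}' >/dev/null && python3 chk.py && python3 -m inch '{"travel":[[0.087,0.127,0],[0.087,0.127,0]],"rotation":[[0,0,-1],[0,0,-1]],"claw":[-1,-1]}' >/dev/null && python3 chk.py && python3 -m inch '{"travel":[[0.09,0.125,0],[0.09,0.125,0]],"rotation":[[0,0,-1],[0,0,-1]],"claw":[-1,-1]}' >/dev/null && python3 chk.py && python3 -m inch '{"travel":[[0.092,0.124,0],[0.092,0.124,0]],"rotation":[[0,0,-1],[0,0,-1]],"claw":[-1,-1]}' >/dev/null && python3 chk.py
```

```text
18.5 F [-1.25 -2.84 -3.29] Tz -0.185 Meye 0.083
18.9 F [-1.53 -2.99 -3.35] Tz -0.168 Meye 0.124
19.3 F [-0.82 -2.41 -3.28] Tz -0.181 Meye 0.034
19.7 F [-1.28 -3.   -3.57] Tz -0.191 Meye 0.088
20.1 F [-1.67 -2.8  -3.04] Tz -0.172 Meye 0.113
```

Bar yaw is now -37° and the torque still shows free running. Continuing.

```bash

python3 -m inch '{"travel":[[0.094,0.122,0],[0.094,0.122,0]],"rotation":[[0,0,-1],[0,0,-1]],"claw":[-1,-1]}' >/dev/null && python3 chk.py && python3 -m inch '{"travel":[[0.096,0.121,0],[0.096,0.121,0]],"rotation":[[0,0,-1],[0,0,-1]],"claw":[-1,-1]}' >/dev/null && python3 chk.py && python3 -m inch '{"travel":[[0.098,0.119,0],[0.098,0.119,0]],"rotation":[[0,0,-1],[0,0,-1]],"claw":[-1,-1]}' >/dev/null && python3 chk.py && python3 -m inch '{"travel":[[0.1,0.117,0],[0.1,0.117,0]],"rotation":[[0,0,-1],[0,0,-1]],"claw":[-1,-1]}' >/dev/null && python3 chk.py && python3 -m inch '{"travel":[[0.102,0.115,0],[0.102,0.115,0]],"rotation":[[0,0,-1],[0,0,-1]],"claw":[-1,-1]}' >/dev/null && python3 chk.py
```

```text
20.5 F [-1.16 -2.88 -3.13] Tz -0.21 Meye 0.051
20.9 F [-1.34 -2.86 -3.55] Tz -0.228 Meye 0.041
21.3 F [-1.34 -2.92 -3.34] Tz -0.202 Meye 0.07
21.7 F [-1.61 -3.2  -3.24] Tz -0.217 Meye 0.087
22.1 F [-1.47 -3.03 -3.28] Tz -0.206 Meye 0.078
```

```bash
python3 -c "
from h import *
im=get_image('scene'); c=(337,212); cv2.imwrite('pics/scene7.png',im[:,:,::-1])
crop(im,c[0]-35,c[1]-27,c[0]+35,c[1]+27,10,'pics/c7.png')
im=get_image('top'); crop(im,230,120,370,230,5,'pics/t7.png')
"
```

```text
(no output)
```

View pics/c7.png

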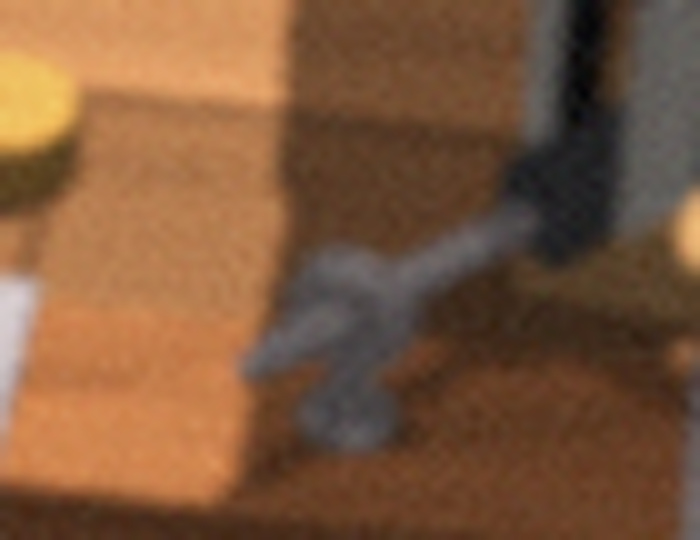

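View pics/t7.png

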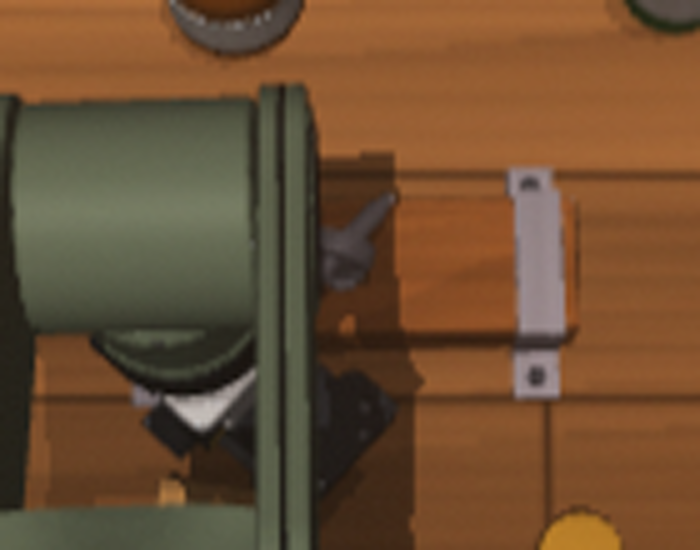

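The eye is turning with the bar, and the tip is visible at (308,158) in top. Continuing.

```bash

python3 -m inch '{"travel":[[0.104,0.114,0],[0.104,0.114,0]],"rotation":[[0,0,-1],[0,0,-1]],"claw":[-1,-1]}' >/dev/null && python3 chk.py && python3 -m inch '{"travel":[[0.106,0.112,0],[0.106,0.112,0]],"rotation":[[0,0,-1],[0,0,-1]],"claw":[-1,-1]}' >/dev/null && python3 chk.py && python3 -m inch '{"travel":[[0.108,0.11,0],[0.108,0.11,0]],"rotation":[[0,0,-1],[0,0,-1]],"claw":[-1,-1]}' >/dev/null && python3 chk.py && python3 -m inch '{"travel":[[0.11,0.108,0],[0.11,0.108,0]],"rotation":[[0,0,-1],[0,0,-1]],"claw":[-1,-1]}' >/dev/null && python3 chk.py && python3 -m inch '{"travel":[[0.112,0.106,0],[0.112,0.106,0]],"rotation":[[0,0,-1],[0,0,-1]],"claw":[-1,-1]}' >/dev/null && python3 chk.py
```

```text
22.6 F [-1.4  -2.61 -3.08] Tz -0.201 Meye 0.051
23.0 F [-1.41 -2.7  -3.44] Tz -0.216 Meye 0.04
23.4 F [-1.14 -3.1  -3.18] Tz -0.197 Meye 0.066
23.8 F [-0.89 -3.3  -2.93] Tz -0.22 Meye 0.037
24.2 F [-1.64 -3.1  -3.43] Tz -0.209 Meye 0.081
```

```bash

python3 -m inch '{"travel":[[0.114,0.104,0],[0.114,0.104,0]],"rotation":[[0,0,-1],[0,0,-1]],"claw":[-1,-1]}' >/dev/null && python3 chk.py && python3 -m inch '{"travel":[[0.115,0.102,0],[0.115,0.102,0]],"rotation":[[0,0,-1],[0,0,-1]],"claw":[-1,-1]}' >/dev/null && python3 chk.py && python3 -m inch '{"travel":[[0.117,0.1,0],[0.117,0.1,0]],"rotation":[[0,0,-1],[0,0,-1]],"claw":[-1,-1]}' >/dev/null && python3 chk.py
python3 - <<'E'
from h import *
meas(2)
im=get_image('scene'); c=(337,212); cv2.imwrite('pics/scene8.png',im[:,:,::-1])
crop(im,c[0]-35,c[1]-27,c[0]+35,c[1]+27,10,'pics/c8.png')
m=camera_model('wrist'); im=get_image('wrist'); cv2.imwrite('pics/w8.png',im[:,:,::-1])
E
```

```text
24.6 F [-1.7  -3.38 -3.35] Tz -0.216 Meye 0.093
25.0 F [-1.67 -3.21 -3.27] Tz -0.199 Meye 0.095
25.4 F [-1.26 -3.75 -3.16] Tz -0.199 Meye 0.097
t 25.45 tool [525.  111.6  80.4] F [-1.68 -3.9  -3.09] Tz -0.207 Meye 0.125 sd 0.035
yaw -49.98
```

View pics/c8.png

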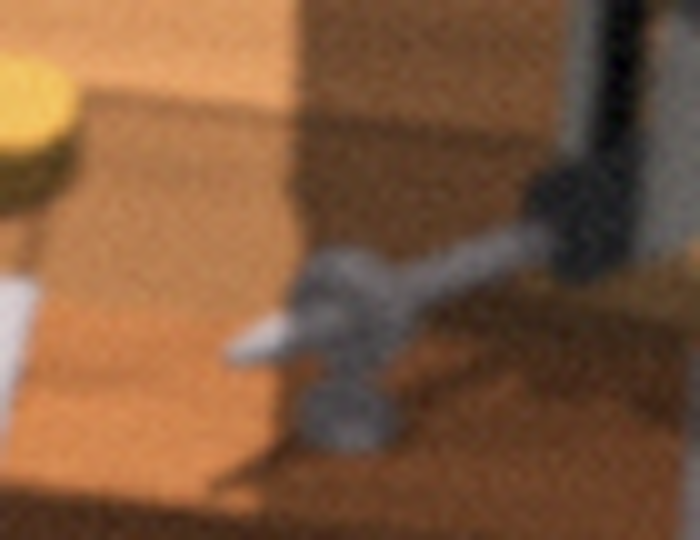

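View pics/w8.png

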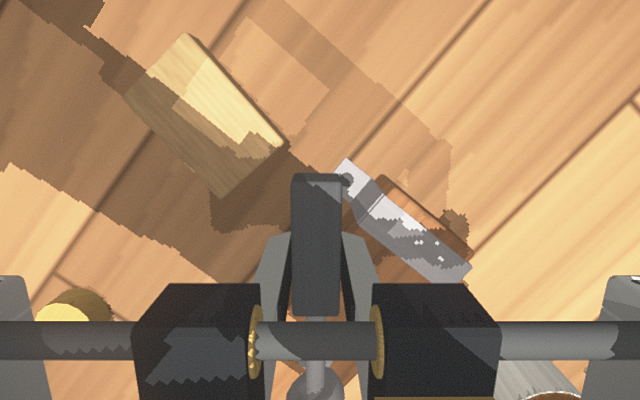

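```bash
sed -i 's/<0.125/<0.15/' chk.py
python3 -m inch '{"travel":[[0.06,0.05,0],[0.06,0.05,0]],"rotation":[[0,0,-0.5],[0,0,-0.5]],"claw":[-1,-1]}' >/dev/null && python3 chk.py && python3 -m inch '{"travel":[[0.06,0.05,0],[0.06,0.05,0]],"rotation":[[0,0,-0.5],[0,0,-0.5]],"claw":[-1,-1]}' >/dev/null && python3 chk.py && python3 -m inch '{"travel":[[0.06,0.05,0],[0.06,0.05,0]],"rotation":[[0,0,-0.5],[0,0,-0.5]],"claw":[-1,-1]}' >/dev/null && python3 chk.py && python3 -m inch '{"travel":[[0.06,0.05,0],[0.06,0.05,0]],"rotation":[[0,0,-0.5],[0,0,-0.5]],"claw":[-1,-1]}' >/dev/null && python3 chk.py
```

```text
25.95 F [-1.35 -4.03 -3.13] Tz -0.194 Meye 0.121
26.35 F [-1.22 -3.67 -2.92] Tz -0.208 Meye 0.078
26.75 F [-1.96 -3.57 -3.37] Tz -0.173 Meye 0.156
```

```bash
python3 chk.py;  sed -i 's/<0.15/<0.2/' chk.py
python3 -m inch '{"travel":[[0.06,0.05,0],[0.06,0.05,0]],"rotation":[[0,0,-0.5],[0,0,-0.5]],"claw":[-1,-1]}' >/dev/null && python3 chk.py && python3 -m inch '{"travel":[[0.06,0.05,0],[0.06,0.05,0]],"rotation":[[0,0,-0.5],[0,0,-0.5]],"claw":[-1,-1]}' >/dev/null && python3 chk.py && python3 chk.py
```

```text
26.95 F [-1.79 -3.68 -3.5 ] Tz -0.179 Meye 0.145
27.35 F [-1.83 -4.19 -3.56] Tz -0.212 Meye 0.141
27.75 F [-2.02 -4.55 -2.96] Tz -0.196 Meye 0.188
27.95 F [-2.36 -4.51 -3.03] Tz -0.183 Meye 0.222
```

The stop is felt, with the moment rising to about 0.2. Small steps up to about 0.29 N·m.

```bash
sed -i 's/<0.2 /<0.26 /;s/range(5)/range(8)/;s/i<4/i<7/' chk.py
python3 -m inch '{"travel":[[0.06,0.05,0],[0.06,0.05,0]],"rotation":[[0,0,-0.5],[0,0,-0.5]],"claw":[-1,-1]}' >/dev/null ; python3 chk.py && python3 -m inch '{"travel":[[0.04,0.03,0],[0.04,0.03,0]],"rotation":[[0,0,-0.3],[0,0,-0.3]],"claw":[-1,-1]}' >/dev/null && python3 chk.py
```

```text
28.5 F [-2.14 -4.53 -3.09] Tz -0.178 Meye 0.211
29.05 F [-2.38 -4.91 -3.18] Tz -0.169 Meye 0.256
```

```bash

python3 -m inch '{"travel":[[0.04,0.03,0],[0.04,0.03,0]],"rotation":[[0,0,-0.3],[0,0,-0.3]],"claw":[-1,-1]}' >/dev/null ; python3 chk.py && python3 -m inch '{"travel":[[0.03,0.02,0],[0.03,0.02,0]],"rotation":[[0,0,-0.2],[0,0,-0.2]],"claw":[-1,-1]}' >/dev/null && python3 chk.py
```

```text
29.6 F [-2.4  -5.2  -3.01] Tz -0.141 Meye 0.299
```

```bash
python3 chk.py; python3 - <<'E'
from h import *
t=np.linspace(0,2*np.pi,60); out=[]
for n in('scene','top'):
    m=camera_model(n); im=get_image(n)[:,:,::-1]; cv2.imwrite(f'pics/{n}9.png',im); K=10
    ctr=np.array([581.2,43.5,88]); p=proj(m,ctr)[0]; x0,y0=(p-[18,24]).astype(int)
    base=cv2.resize(im[y0:y0+48,x0:x0+36],None,fx=K,fy=K,interpolation=cv2.INTER_CUBIC); I=base.copy()
    for yaw,col in((-28,(0,255,0)),(-37,(0,0,255))):
        a=np.radians(yaw); bx=np.array([np.cos(a),np.sin(a),0]); by=np.array([-np.sin(a),np.cos(a),0])
        for s in(-6,6):
            Q=ctr+s*bx+17*np.cos(t)[:,None]*by+17*np.sin(t)[:,None]*np.array([0,0,1])
            cv2.polylines(I,[((proj(m,Q)-[x0,y0]+.5)*K).astype(int)],True,col,1)
    out+=[base,I]
O=np.vstack([np.hstack(out[:2]),np.hstack(out[2:])]); cv2.imwrite('pics/ov9.png',cv2.resize(np.hstack(out),(800,267)))
cv2.imwrite('pics/ov9t.png',np.hstack(out[2:]))
cv2.imwrite('pics/ov9s.png',np.hstack(out[:2]))
E
```

```text
29.95 F [-2.66 -4.89 -3.31] Tz -0.151 Meye 0.291
```

View pics/ov9t.png

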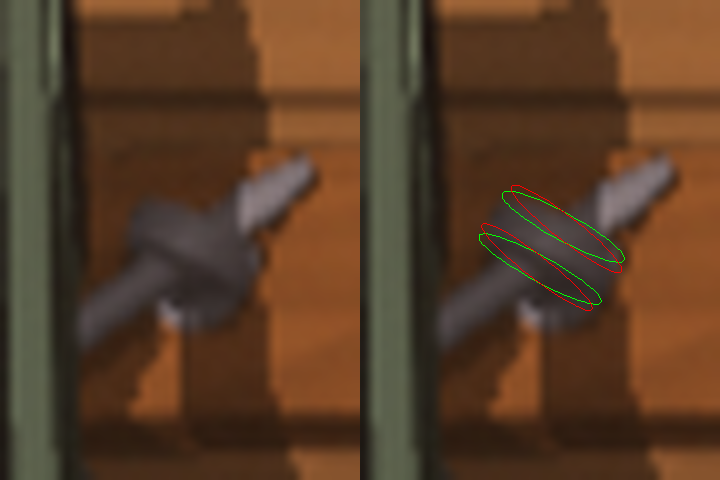

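View pics/ov9s.png

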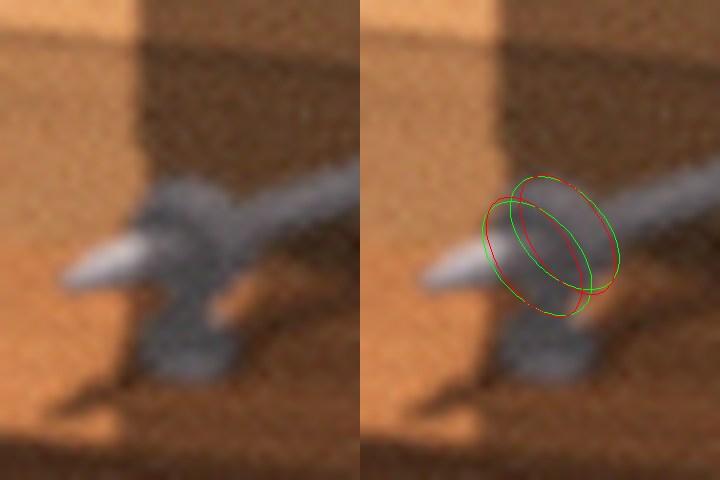

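Eye ring yaw reads about -29°, matching home, and the moment holds at 0.29 N·m: snug. Now turning the bar back to mid-play (yaw -29°) and drawing out.

```bash
python3 - <<'E'
from h import *
for k in (4,8,12,16,20,24): print(k,arc(-53.6,-53.6+k).round(2).tolist())
E
```

```text
4 [-0.48, -0.38]
8 [-0.94, -0.8]
12 [-1.36, -1.25]
16 [-1.76, -1.72]
20 [-2.12, -2.22]
24 [-2.44, -2.75]
```

```bash
python3 -m inch '{"travel":[[-0.48,-0.38,0],[-0.94,-0.8,0],[-1.36,-1.25,0],[-1.76,-1.72,0],[-2.12,-2.22,0],[-2.12,-2.22,0]],"rotation":[[0,0,4],[0,0,8],[0,0,12],[0,0,16],[0,0,20],[0,0,20]],"claw":[-1,-1,-1,-1,-1,-1]}'
python3 -c "
from h import *
meas(5)"
python3 -m inch '{"travel":[[-0.32,-0.53,0],[-0.32,-0.53,0]],"rotation":[[0,0,4],[0,0,4]],"claw":[-1,-1]}'
python3 -c "
from h import *
meas(5)"
```

```text
t: 30.65
tool_pos: [508.8, 93.8, 80.7]
tool_rot: [-0.001, 0.881, 0.472, 0.001]
ft_force: [-0.1, -0.0, -3.7]
finger_gap: 0.251
t 30.85 tool [508.9  93.8  80.7] F [-0.53 -0.32 -3.84] Tz -0.002 Meye 0.047 sd 0.039
yaw -33.62
t: 31.05
tool_pos: [505.2, 87.9, 80.5]
tool_rot: [-0.0, 0.864, 0.503, 0.0]
ft_force: [0.1, 0.5, -3.9]
finger_gap: 0.255
t 31.25 tool [505.4  88.   80.6] F [ 0.12  0.21 -3.61] Tz -0.018 Meye -0.039 sd 0.037
yaw -29.64
```

Free, no load. Drawing out along the bar's axis.

```bash
python3 -m inch '{"travel":[[-0.87,0.5,0],[-1.74,0.99,0],[-2.61,1.49,0],[-2.61,1.49,0]],"rotation":[[0,0,0],[0,0,0],[0,0,0],[0,0,0]],"claw":[-1,-1,-1,-1]}'
python3 -c "
from h import *
meas(4)"
python3 -m inch '{"travel":[[-0.87,0.5,0],[-1.74,0.99,0],[-2.61,1.49,0],[-3.48,1.98,0],[-4.35,2.48,0],[-4.35,2.48,0]],"rotation":[[0,0,0],[0,0,0],[0,0,0],[0,0,0],[0,0,0],[0,0,0]],"claw":[-1,-1,-1,-1,-1,-1]}'
python3 - <<'E'
from h import *
meas(3)
I=[]
for n in ('scene','top'):
    im=get_image(n); cv2.imwrite(f'pics/{n}10.png',im[:,:,::-1])
    c=proj(camera_model(n),[560,60,80])[0].astype(int)
    I.append(cv2.resize(im[c[1]-45:c[1]+45,c[0]-40:c[0]+40,::-1],None,fx=5,fy=5,interpolation=cv2.INTER_CUBIC))
cv2.imwrite('pics/c10.png',np.hstack(I))
E
```

```text
t: 31.65
tool_pos: [476.7, 103.5, 80.0]
tool_rot: [-0.001, 0.864, 0.504, -0.001]
ft_force: [0.4, 0.2, -3.3]
finger_gap: 0.251
t 31.8 tool [479.1 102.7  80.7] F [ 0.16 -0.36 -3.72] Tz -0.0 Meye 0.027 sd 0.068
yaw -29.560000000000002
t: 32.4
tool_pos: [433.6, 128.1, 80.1]
tool_rot: [-0.0, 0.864, 0.504, -0.001]
ft_force: [-0.0, -0.1, -3.9]
finger_gap: 0.254
t 32.5 tool [435.4 127.6  80.6] F [ 0.17 -0.27 -3.87] Tz -0.011 Meye 0.015 sd 0.055
yaw -29.54
```

View pics/c10.png

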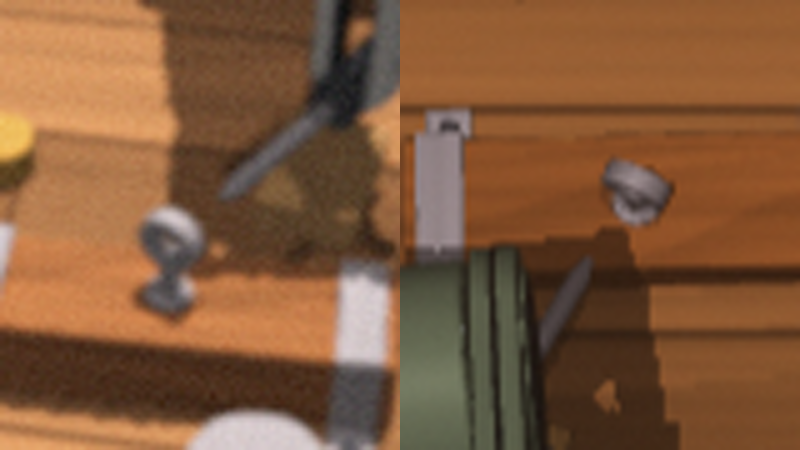

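View pics/top10.png

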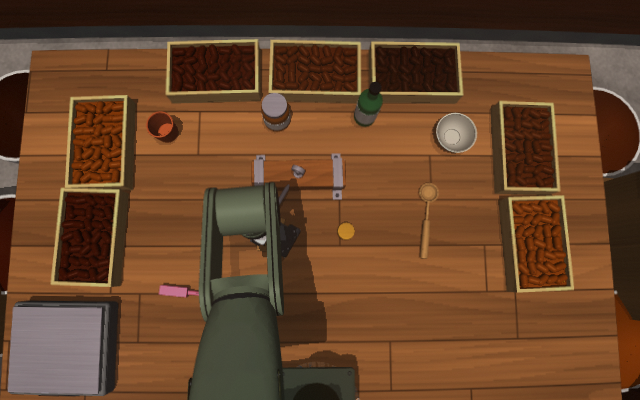

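The bar is out, tip at (288,195) in top, and the eye is still turned. Carrying it back to its bare spot left of the rail.

```bash
python3 -m inch '{"travel":[[0,3,0],[0.4,6.5,0],[0.8,10,0],[1.2,14,0],[1.6,17.3,0],[1.6,17.3,-3],[1.6,17.3,-5],[1.6,17.3,-6.5],[1.6,17.3,-7],[1.6,17.3,-7.2],[1.6,17.3,-7.2]],"rotation":[[0,0,6],[0,0,12],[0,0,18],[0,0,24],[0,0,29],[0,0,29],[0,0,29],[0,0,29],[0,0,29],[0,0,29],[0,0,29]],"claw":[-1,-1,-1,-1,-1,-1,-1,-1,-1,-1,-1]}'
python3 - <<'E'
from h import *
meas(4)
im=get_image('scene'); c=proj(camera_model('scene'),[500,300,20])[0].astype(int)
crop(im,c[0]-50,c[1]-40,c[0]+50,c[1]+40,7,'pics/c11.png')
E
```

```text
t: 33.7
tool_pos: [452.3, 300.4, 9.0]
tool_rot: [0.0, 0.711, 0.703, 0.001]
ft_force: [-0.3, 0.2, -2.6]
finger_gap: 0.251
t 33.85 tool [452.6 300.7   9.6] F [-0.1   0.03 -3.35] Tz -0.014 Meye 0.007 sd 0.08
yaw -0.5999999999999943
```

View pics/c11.png

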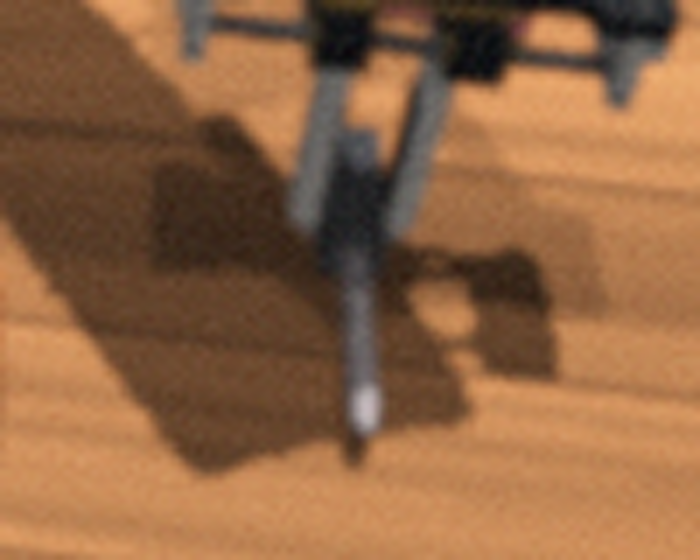

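Bar is just above the counter. Creeping down with force checks.

```bash
python3 -m inch '{"travel":[[0,0,-0.2],[0,0,-0.35],[0,0,-0.35],[0,0,-0.35]],"rotation":[[0,0,0],[0,0,0],[0,0,0],[0,0,0]],"claw":[-1,-1,-1,-1]}'
python3 -c "
from h import *
meas(5)"
python3 -m inch '{"travel":[[0,0,-0.1],[0,0,-0.1],[0,0,-0.1]],"rotation":[[0,0,0],[0,0,0],[0,0,0]],"claw":[-1,-1,-1]}'
python3 -c "
from h import *
meas(5)"
```

```text
t: 34.3
tool_pos: [451.3, 300.3, 4.8]
tool_rot: [-0.0, 0.711, 0.703, -0.0]
ft_force: [0.7, 0.0, -3.5]
finger_gap: 0.251
t 34.5 tool [451.5 300.4   4.9] F [ 0.2  -0.04 -3.9 ] Tz -0.005 Meye -0.05 sd 0.096
yaw -0.5799999999999983
t: 34.8
tool_pos: [451.7, 300.5, 4.4]
tool_rot: [0.0, 0.711, 0.704, 0.0]
ft_force: [-1.8, -0.6, 0.7]
finger_gap: 0.25
t 35.0 tool [451.7 300.5   4.4] F [-1.49 -0.76  1.84] Tz 0.012 Meye 0.493 sd 0.13
yaw -0.5799999999999983
```

Contact with the counter (Fz from -3.9 to +1.8). Releasing.

```bash
python3 -m inch '{"travel":[[0,0,0],[0,0,0],[0,0,0],[0,0,0],[0,0,0],[0,0,0],[0,0,0]],"rotation":[[0,0,0],[0,0,0],[0,0,0],[0,0,0],[0,0,0],[0,0,0],[0,0,0]],"claw":[-0.3,-0.2,0,0.2,0.4,0.5,0.5]}'
python3 -m inch '{"travel":[[0,0,0.5],[0,0,2],[0,0,5],[0,0,9],[-1,0,13],[-3,2,16],[-5,4,19],[-5,4,19],[-5,4,19]],"rotation":[[0,0,0],[0,0,0],[0,0,0],[0,0,0],[0,0,0],[0,0,0],[0,0,0],[0,0,0],[0,0,0]],"claw":[0.5,0.5,0.5,0.5,0.5,0.5,0.5,0.5,0.5]}'
python3 - <<'E'
from h import *
print(get_state()['ft_force'])
for n in('scene','top','wrist'):
    cv2.imwrite(f'pics/{n}12.png',get_image(n)[:,:,::-1])
E
```

```text
t: 35.7
tool_pos: [451.5, 300.4, 3.9]
tool_rot: [0.0, 0.711, 0.703, -0.0]
ft_force: [0.0, 0.2, 0.6]
finger_gap: 0.74
t: 36.6
tool_pos: [401.8, 340.8, 195.6]
tool_rot: [0.001, 0.71, 0.704, 0.001]
ft_force: [0.7, -1.0, -0.8]
finger_gap: 0.751
[ 0.73054532 -0.95480881 -0.76788763]
```

View pics/scene12.png

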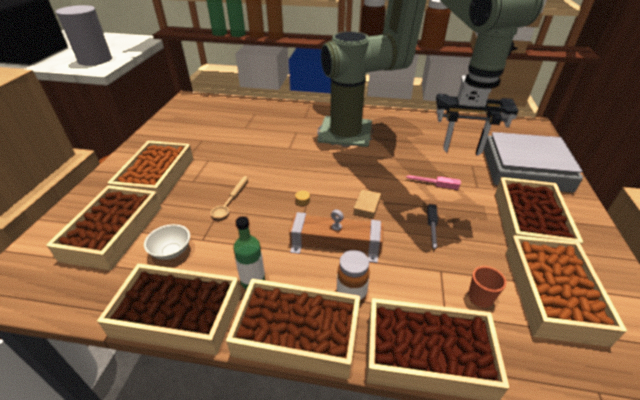

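View pics/wrist12.png

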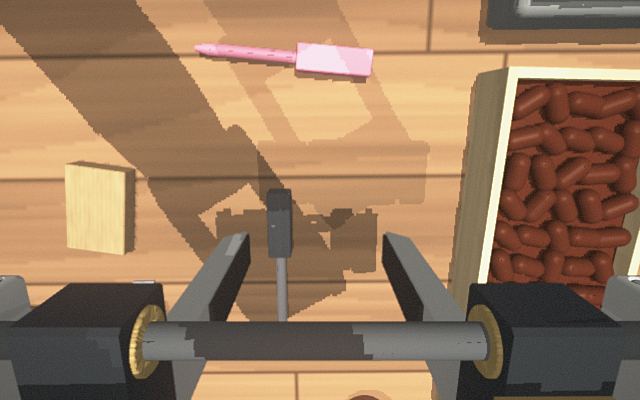

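View pics/top12.png

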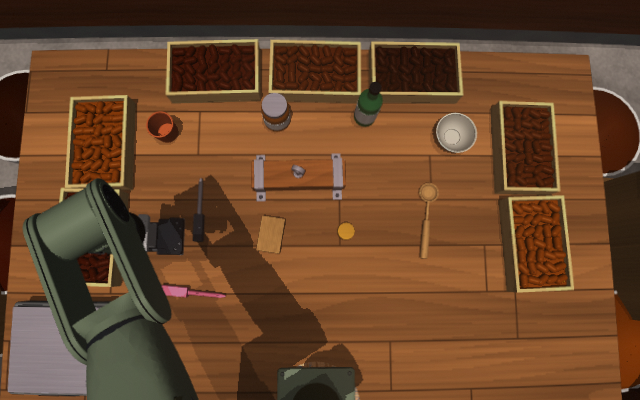

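The bar lies flat at its old spot, scene (433,225), and everything else is in place. Last check of the eye's angle in top.

```bash
python3 - <<'E'
from h import *
t=np.linspace(0,2*np.pi,60); m=camera_model('top'); im=cv2.imread('pics/top12.png'); K=10
ctr=np.array([581.2,42.5,88]); p=proj(m,ctr)[0]; x0,y0=(p-[18,18]).astype(int)
base=cv2.resize(im[y0:y0+36,x0:x0+36],None,fx=K,fy=K,interpolation=cv2.INTER_CUBIC); I=base.copy()
for yaw,col in((-22,(255,0,0)),(-28,(0,255,0)),(-34,(0,0,255))):
    a=np.radians(yaw); bx=np.array([np.cos(a),np.sin(a),0]); by=np.array([-np.sin(a),np.cos(a),0])
    Q=ctr-6*bx+17*np.cos(t)[:,None]*by+17*np.sin(t)[:,None]*np.array([0,0,1])
    cv2.polylines(I,[((proj(m,Q)-[x0,y0]+.5)*K).astype(int)],True,col,1)
cv2.imwrite('pics/e12.png',np.hstack([base,I]))
a=cv2.imread('pics/top0.png').astype(int); d=np.abs(a-im).max(2)
for nm,(x,y) in dict(jar=(276,110),oil=(367,105),carton=(271,234),weight=(346,231),scoop=(427,220),bowl=(456,133),cup=(163,127)).items(): print(nm,d[y-18:y+18,x-15:x+15].mean().round(1))
E
```

```text
jar 6.2
oil 4.5
carton 6.4
weight 6.7
scoop 6.5
bowl 7.7
cup 5.5
```

View pics/e12.png

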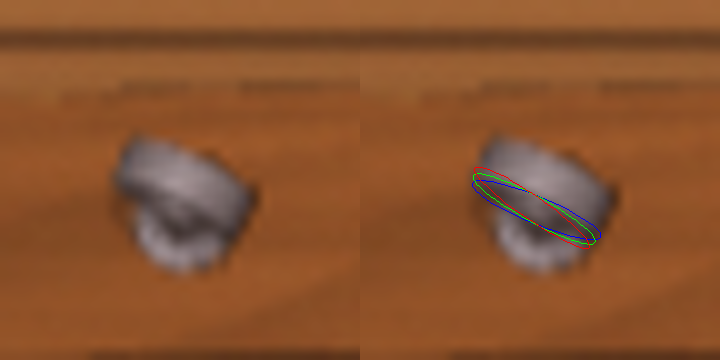

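The eye stands at about -27°, roughly 53° clockwise from its start, and hasn't backed off. Handing in.

```bash
python3 -c "
from bench import *
job_done()"
```

```text
the job is handed in; nothing more can be done
```

I put the dark steel bar's rod through the loop and levered the eye clockwise until it met its stop. I then drew the bar out and laid it flat at its original spot. The job was handed in at about 37 s on the robot's clock; it reports no verdict.

**Turning home:** running torque was about 0.08 N·m. At the stop it climbed to about 0.29–0.30 N·m, inside the snug range of three to four times. The bar-to-eye contact force cannot be read directly. I estimate about 36 N from that torque, against the 25 N needed and the 60 N limit.

**Last checks:**
- **Eye:** it went from about +26° to about -27° and did not back off when the bar came out.
- **Bar:** it lies flat on the counter, released, and the gripper is clear of everything.
- **Other things:** the top picture shows none of the other listed things visibly moved.

**What disagreed:**
- **Camera positions:** estimates of the eye and bar from the cameras differed by 2–4 mm. My first turning arc was centred about 2 mm off in y; I corrected it when about 4 N of side force showed up.
- **Bar turn at the stop:** the bar had turned about 80° by then, some 9° more than 17° of play plus a full turn of the eye would give. I took the stop from the torque rise, and the pictures agree with the expected home angle.

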